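Stand the fossil-picking tools in the stand

TASK

Put the two hand tools, the pick and the spatula, away from the sloping rest into the tool stand: each upright in a well of its own, handle end down, fully home on the floor of a full-depth well, and let go. The wells look alike, but two of the free ones are only about half as deep, made for short needles; if a tool stops early there, take it to another well. Leave the marker pen in its well, and do not disturb the other things on the bench.

Things in the scene. Friction and masses are not known exactly. Their poses are not given: they have to be found in the camera images.
- pick: Needle pick, 165 mm long, about 60 g: wooden handle 14 mm across and 111 mm long, 8 mm steel shank up to 148 mm, then a point. Origin at the centre of the handle's foot; z runs from foot to point. It starts in the rest, z sloping up at 45 degrees above level, foot low and away from the robot. The handle is free to grip 70 to 112 mm from the foot (100 mm suits).
- spatula: Spatula, same handle and shank as the pick (165 mm long, handle 14 mm across), but ending in a flat blade 13 mm wide and 3 mm thick. Origin and axes as for the pick; it starts in the rest's other place.
- rest: Aluminium tool rest, fixed, base 160 x 130 mm, 125 mm high. Origin under its centre; x points up the slope, towards the robot. Two open-topped cradles at y = -35 and +35 mm hold each tool near its foot and by its shank; the foot of the tool lies at x = -60 mm, z = 26 mm, against a low stop plate. Lift a tool straight up out of it.
- stand: Grey block, fixed, 64 (x) x 262 (y) x 65 mm high, origin under its centre. Five round wells 17 mm wide, slightly chamfered, in a row along y, 52 mm apart. Three are 55 mm deep (floor 10 mm above the underside), one of them holding the marker; the other two, unknown which, have a raised floor and are only 28 mm deep.
- stand_hole0 (a point): Centre of the mouth of the well at y = -104 mm of the stand, on its top face.
- stand_hole1 (a point): The same at y = -52 mm.
- stand_hole2 (a point): The same at y = 0.
- stand_hole3 (a point): The same at y = +52 mm.
- stand_hole4 (a point): The same at y = +104 mm.
- marker: Marker pen, white with a black cap, 12 to 14 mm across, 125 mm long, standing in one of the wells. Origin at the centre of its foot, z up the pen. To be left.
- jar: Small glass jar, 42 mm across and 65 mm high. Origin under its centre. To be left.
- dish: Flat glass dish, 84 mm across, 16 mm high. Origin under its centre. To be left.
- lens: Hand lens lying on the bench: disc 48 mm across, 12 mm high, with a flat handle to -x. Origin under the disc. To be left.
- pencil: Wooden pencil lying on the bench beyond the jar, 150 mm long, 8 mm thick. Origin under its rubber end; x runs along it. To be left.

How it is judged:
By the outcome, as a careful person would: the job done as asked, in the order asked, and still so for the second after the job is handed in, with the robot touching nothing.
It also fails if it takes over 72 s, if anything falls off the work surface, if the arm or the gripper's body presses on something with over 40 N, if the wrist force passes 120 N, or if a joint passes its speed limit or range.

ROBOT

A 6-joint arm with a two-finger parallel gripper is mounted at the origin on the work surface. World frame = base frame: x ahead of the robot, y to its left, z up, the work surface at z = 0. Lengths are in mm, angles in rad, forces in N, time in s.
With the tool pointing down it reaches from about 275 to 750 mm from the base axis. Payload 10.2 kg.
Tool frame: the origin (TCP) lies midway between the tips of the shut fingers; the grasp point (between the pads) lies 19 mm behind it; z points along the fingers, y is the line along which they close (so a half turn about z gives the same grasp; the last joint's range is limited). The gripper opens to 85 mm and grips with 20 to 120 N. Pads are 22 mm wide; open, the fingers measure 114 mm over their backs; the gripper's body (76 mm by 85 mm) begins 54 mm behind the grasp point. The pads swing forward as they close: fully open they stand 13 mm farther back than shut.
Start: joints at [-1.439, 0.313, 1.498, -0, 1.331, -0.223], TCP at [182.374, -492.312, 202.294] pointing down, gripper open.
Joint ranges: [-2.94, 2.94], [-0.97, 2.17], [0.19, 2.56], [-1.23, 4.37], [0.02, 3.11], [-2.88, 2.88]. Speed limits (rad/s): [2.39, 2.39, 3.01, 3.14, 3.14, 3.14].

INTERFACE

Orientations are given as a unit quaternion [w, x, y, z].
In Python, from rig import ctrl gives the robot as it stands.
- The arm moves only by the tool arm_command, never from a script. Its argument "increments" is a list of rows, each an object with "dr": the turn, a rotation vector about the tool's x, y, z in units of pi/4 rad (1.0 is pi/4 rad), a list of three; "offset": the shift along the tool's x, y, z in units of 120 mm (1.0 is 120 mm), a list of three; "hand": the opening, from -1 (shut) to 1 (fully open). A call has 1 to 8 rows; each row shifts and turns the commanded pose from where the row before left it, along the tool's axes as they then stand; what a row does not reach is not made up. A row lasts 1/10 s, in which the tool goes at most 50 mm and 8.59 degrees, less where a joint would pass 70% of its speed; a pose out of reach is approached as far as the arm can. A call with a number of a shift or a turn outside -1 to 1 is refused whole. A call with a gripper value outside its range is refused whole. The fingers move at their own pace and stop on an object; "grip_force" is the grip in N (left out, the last holds). Time passes only in rows, so rows that do not move let the fingers close. It gives the time, the measured TCP pose, the force, the opening and the grip force at its end, in the units of the state.
- ctrl.sense(): the state, without advancing time (a new reading comes with each control period).
- ctrl.capture(name): name is "scene" or "top" or "wrist"; returns the picture (420x560x3 uint8, red, green, blue); there is no depth.
- ctrl.camera_info(name): a dict with "K" (3x3 intrinsics, pixels), "R" (3x3) and "t" (3): a world point X has camera coordinates R X + t. Camera axes: x right, y down, z forward; pixel columns grow to the right and rows downward; lengths in mm; the calibration is good to about 2 mm. A picture is of the moment at which its call begins: read the wrist's pose just before it. camera_info takes no time and is no camera call; for the wrist camera it gives the pose at the moment of the call.
- ctrl.finish_job(): hands the job in; it is judged then, once.
The state is a dict: "time_s": time; "joints": joint angles; "dq": joint speeds; "tau": joint torques, N m; "eef_pos": TCP position; "ee_rot": TCP orientation; "force": force on the tool from outside, world axes, zero at the start; "wrist_torque": the same for the moment, N m; "grip_width": opening from 0.0 (shut) to 1.0 (fully open); "grip_force": force on a finger pad.
Only numpy, scipy, OpenCV 4.12 (cv2) and the standard library are available. Lean on these libraries where they do the work, as an engineer would, in place of code of your own. Each camera call takes 0.05 s, during which the arm holds its last target. There are 200 camera calls.

## Working session

There is one attempt and no reset: what is moved stays moved. The work goes in short steps, Python scripts to look and compute and a tool call to move; the robot and the scene stay as the last step left them, time stands still between calls to the robot, and variables do not carry over. Pictures are saved under pics/ and viewed, at most 10 in all, crops included, and the job is handed in when it is done.

Besides the shell and the picture viewer there is one more tool, called after "Emit:" as a command line: name --argument value ..., lists and objects as JSON in quotes. arm_command: Moves the arm, as the interface text tells. Shifts and turns lie within -1 to 1; 1 stands for 120 mm of shift or pi/4 rad of turn. Its arguments: {"type":"object","properties":{"increments":{"type":"array"},"grip_force":{"type":"number"}},"required":["increments"]}

```bash
ls; mkdir -p pics; python3 - <<'E'
from rig import ctrl
import cv2,numpy as np
for n in ("scene","top"):
    im=ctrl.capture(n); cv2.imwrite(f"pics/{n}0.png",im[:,:,::-1])
    c=ctrl.camera_info(n); print(n,np.round(c["K"],1).tolist(),np.round(c["R"],3).tolist(),np.round(c["t"],1).tolist(), np.round(-np.array(c["R"]).T@c["t"],0))
s=ctrl.sense();print({k:np.round(v,3).tolist() for k,v in s.items()})
E
```

```text
pics
scene [[524.2, 0.0, 277.5], [0.0, 524.2, 206.3], [0.0, 0.0, 1.0]] [[-0.723, 0.691, 0.016], [0.424, 0.462, -0.779], [-0.546, -0.556, -0.627]] [405.5, -206.2, 1339.8] [1112.  560.  673.]
top [[398.0, 0.0, 280.9], [0.0, 398.0, 213.5], [0.0, 0.0, 1.0]] [[0.016, -0.999, -0.033], [-0.996, -0.013, -0.093], [0.092, 0.034, -0.995]] [15.5, 601.9, 869.4] [519.  -6. 922.]
{'time_s': 0.1, 'joints': [-1.439, 0.313, 1.498, -0.0, 1.331, -0.223], 'dq': [-0.001, -0.004, -0.001, -0.001, 0.001, 0.002], 'tau': [0.003, -41.29, -26.014, -0.0, 0.003, 0.0], 'eef_pos': [182.345, -492.045, 201.81], 'ee_rot': [-0.001, 0.984, 0.176, 0.0], 'force': [-0.343, -0.023, 0.626], 'wrist_torque': [-0.019, -0.016, 0.036], 'grip_force': 0.0, 'grip_width': 1.0}
```

View pics/top0.png

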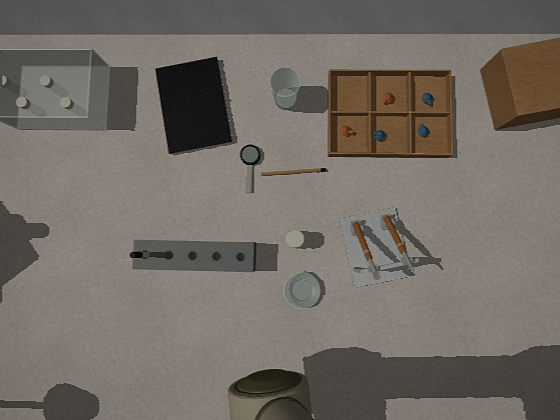

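View pics/scene0.png

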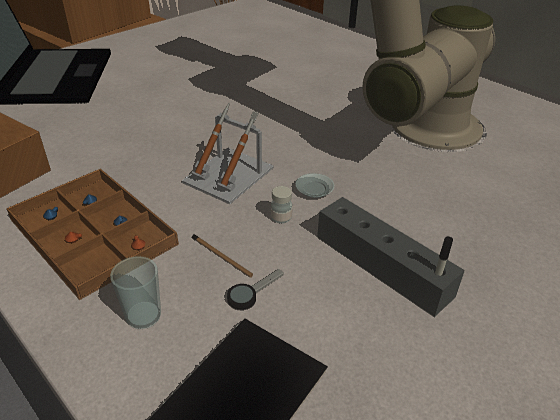

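The top view shows the stand at about (194,256) with the marker in its left (+y) well (mouth near 145,255). The free wells are at about (168..240,256), and the rest is at (378,247) with two orange handles. In the scene view the tools are at (208,150) and (236,160). I'll zoom in next.

```bash
python3 - <<'E'
import cv2,numpy as np
a=cv2.imread("pics/top0.png");b=cv2.imread("pics/scene0.png")
r=lambda c,w,h:cv2.resize(c,(w,h),interpolation=cv2.INTER_CUBIC)
o=np.vstack([np.hstack([r(a[200:295,335:445],400,345),r(b[95:205,175:280],400,345)]),r(a[230:280,125:265],700,250)[:, :700] if 0 else np.hstack([r(a[230:280,125:265],700,250),np.zeros((250,100,3),np.uint8)])])
cv2.imwrite("pics/crop1.png",o)
for n,im in(("top",a),("scene",b)):
    h=cv2.cvtColor(im,cv2.COLOR_BGR2HSV)
    m=cv2.inRange(h,(4,120,70),(16,255,255))
    m2=np.zeros_like(m)
    if n=="top": m2[200:290,340:440]=m[200:290,340:440]
    else: m2[100:200,175:270]=m[100:200,175:270]
    for c in cv2.findContours(m2,0,2)[0]:
        if cv2.contourArea(c)>15: print(n,cv2.contourArea(c),cv2.minAreaRect(c),cv2.boxPoints(cv2.minAreaRect(c)).round(1).tolist())
g=cv2.cvtColor(a,cv2.COLOR_BGR2GRAY)[235:278,125:265]
m=(g<50).astype(np.uint8)
for c in cv2.findContours(m,1,2)[0]:
    if cv2.contourArea(c)>8: 
        M=cv2.moments(c);print("dark",M['m00'],M['m10']/M['m00']+125,M['m01']/M['m00']+235)
E
```

```text
top 27.5 ((367.5, 255.5), (7.0, 5.0), 90.0) [[365.0, 252.0], [370.0, 252.0], [370.0, 259.0], [365.0, 259.0]]
top 32.5 ((401.5000305175781, 248.50001525878906), (7.602630615234375, 5.81377649307251), 63.43495178222656) [[397.20001220703125, 246.39999389648438], [402.3999938964844, 243.8000030517578], [405.79998779296875, 250.60000610351562], [400.6000061035156, 253.1999969482422]]
top 124.0 ((359.7758483886719, 235.6896514892578), (29.711254119873047, 5.385164737701416), 68.19859313964844) [[351.79998779296875, 222.89999389648438], [356.79998779296875, 220.89999389648438], [367.79998779296875, 248.5], [362.79998779296875, 250.5]]
top 130.5 ((391.7000732421875, 229.39999389648438), (30.857736587524414, 5.366562843322754), 63.43495178222656) [[382.3999938964844, 216.8000030517578], [387.20001220703125, 214.39999389648438], [401.0, 242.0], [396.20001220703125, 244.39999389648438]]
scene 206.0 ((232.14434814453125, 164.1752471923828), (6.092077732086182, 43.05067825317383), 23.96249008178711) [[220.60000610351562, 182.60000610351562], [238.10000610351562, 143.3000030517578], [243.69999694
[... 401 characters left out ...]
379592895508), 23.962486267089844) [[194.6999969482422, 171.39999389648438], [211.6999969482422, 133.10000610351562], [217.5, 135.6999969482422], [200.5, 174.0]]
scene 34.0 ((217.50001525878906, 127.50001525878906), (5.813776969909668, 7.602630138397217), 26.56505012512207) [[213.1999969482422, 129.60000610351562], [216.60000610351562, 122.80000305175781], [221.8000030517578, 125.4000015258789], [218.39999389648438, 132.1999969482422]]
dark 35.0 239.98571428571427 256.51428571428573
dark 35.0 216.0 255.9047619047619
dark 37.0 192.0 255.27927927927928
dark 55.5 136.24024024024024 254.51951951951952
dark 112.0 161.75892857142856 254.45982142857142
dark 29.5 254.41807909604518 257.5367231638418
```

View pics/crop1.png

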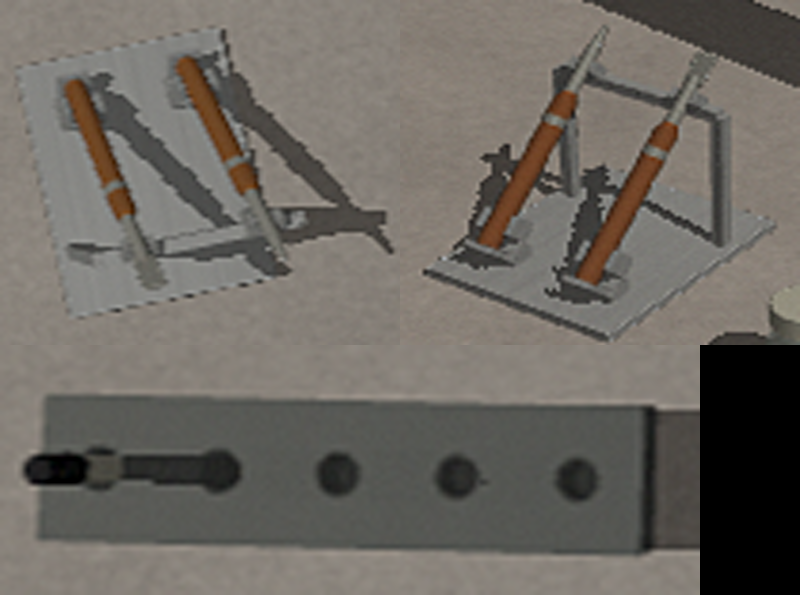

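Crop: in both views the pick is the tool on the −y side (right in top, left in scene) and the spatula is on the +y side. The marker is in the leftmost (+y) well, and the four others are free at columns 168, 192, 216 and 240. Now I'll triangulate.

```bash
cat > h.py <<'E'
import numpy as np, cv2
from scipy.spatial.transform import Rotation as Ro
def cam(c): return np.array(c["K"]),np.array(c["R"]),np.array(c["t"])
def ray(c,p):
    K,R,t=cam(c); d=R.T@np.linalg.solve(K,[p[0],p[1],1]); return -R.T@t,d/np.linalg.norm(d)
def onz(c,p,z):
    o,d=ray(c,p); return o+d*(z-o[2])/d[2]
def tri(*cp):
    A=0;b=0;L=[]
    for c,p in cp:
        o,d=ray(c,p);P=np.eye(3)-np.outer(d,d);A=A+P;b=b+P@o;L.append((o,P))
    x=np.linalg.solve(A,b); return x,[round(float(np.linalg.norm(P@(x-o))),2) for o,P in L]
def proj(c,X):
    K,R,t=cam(c);v=K@(R@X+t);return v[:2]/v[2]
def rot(q): return Ro.from_quat([q[1],q[2],q[3],q[0]])
E
python3 - <<'E'
from h import *
from rig import ctrl
T=ctrl.camera_info("top");S=ctrl.camera_info("scene")
np.set_printoptions(precision=2,suppress=True)
for n,a,b,c,d in(("pick",(384.8,215.6),(403.2,251.9),(197.6,172.7),(219.2,124.1)),("spat",(354.3,221.9),(368.2,259.),(223.4,183.85),(245.6,134.3))):
    f=tri((T,a),(S,c));t=tri((T,b),(S,d)); v=t[0]-f[0]
    print(n,f,t,np.linalg.norm(v),v/np.linalg.norm(v),np.degrees(np.arctan2(v[1],v[0])))
    n1=np.cross(ray(T,a)[1],ray(T,b)[1]);n2=np.cross(ray(S,c)[1],ray(S,d)[1]);u=np.cross(n1,n2);u/=np.linalg.norm(u);print("planes dir",u)
for p in((239.99,256.51),(216,255.9),(192,255.28)):print(onz(T,p,65))
# stand top-face outline from mask
im=cv2.imread("pics/top0.png")[230:280,125:265]
h=cv2.cvtColor(im,cv2.COLOR_BGR2LAB).astype(int)
for p in((133.5,239.8),(255.5,241.3),(253.5,269.7),(132.5,267.8)):print("corner",onz(T,p,65))
# rest base corners z~3 (top crop px /3.636)
for p in((335+15/3.636,200+66/3.636),(335+222/3.636,200+28/3.636),(335+78/3.636,200+318/3.636)):print("rest",onz(T,p,3))
E
```

```text
pick (array([ 599.14, -206.97,   30.07]), [0.93, 0.93]) (array([ 519.53, -225.89,  108.37]), [0.32, 0.32]) 113.25825236498203 [-0.7  -0.17  0.69] -166.63441599965333
planes dir [-0.68 -0.14  0.72]
spat (array([ 584.12, -139.29,   30.1 ]), [0.95, 0.95]) (array([ 504.69, -156.38,  108.19]), [0.46, 0.46]) 112.69694310999347 [-0.7  -0.15  0.69] -167.85729112197427
planes dir [-0.66 -0.12  0.74]
[504.35 109.55  65.  ]
[504.79 161.42  65.  ]
[505.26 213.53  65.  ]
corner [536.64 343.02  65.  ]
corner [537.45  76.87  65.  ]
corner [476.78  79.82  65.  ]
corner [476.23 342.13  65.  ]
rest [ 595.01 -109.24    3.  ]
rest [ 620.88 -239.59    3.  ]
rest [ 437.98 -148.73    3.  ]
```

```bash
cat > plan.py <<'E'
# rows for a straight move from the sensed (or given) pose to a target pose; prints round numbers
from h import *
def down(xyaw):  # tool pointing down, tool x at yaw (deg)
    a=np.radians(xyaw);x=[np.cos(a),np.sin(a),0];z=[0,0,-1];return Ro.from_matrix(np.array([x,np.cross(z,x),z]).T)
def plan(p,R,p1,R1,hand,vmax=42,wmax=0.14,n=0,show=True):
    p,p1=np.array(p,float),np.array(p1,float)
    rv=(R.inv()*R1).as_rotvec()
    n=n or int(np.ceil(max(np.linalg.norm(p1-p)/vmax,np.linalg.norm(rv)/wmax,1)))
    p0,R0=p,R;out=[]
    for i in range(n):
        pt=p0+(p1-p0)*(i+1)/n;Rt=R0*Ro.from_rotvec(rv*(i+1)/n)
        o=np.round(R.inv().apply(pt-p)/120,3);d=np.round((R.inv()*Rt).as_rotvec()/(np.pi/4),3)
        p=p+R.apply(o*120);R=R*Ro.from_rotvec(d*np.pi/4)
        out.append((o+0).tolist()+(d+0).tolist())
    if show:
        for i,r in enumerate(out):print(i%8,"off",r[:3],"dr",r[3:],hand)
    return p,R
E
python3 - <<'E'
from plan import *
from rig import ctrl
np.set_printoptions(precision=3,suppress=True)
s=ctrl.sense();c=ctrl.camera_info("wrist");K,Rc,t=cam(c)
R=rot(s["ee_rot"]);C=-Rc.T@t
print("cam in tool",R.inv().apply(C-s["eef_pos"]),"axes",(R.inv().as_matrix()@Rc.T),K)
p,R=plan(s["eef_pos"],R,[505,-185,330],down(12),1)
print('--');plan(p,R,[470,170,330],down(12),1)
E
```

```text
cam in tool [  78.346    1.553 -171.76 ] axes [[ 0.001 -0.953 -0.304]
 [ 1.     0.001 -0.   ]
 [ 0.    -0.304  0.953]] [[324.748   0.    286.314]
 [  0.    324.748 203.796]
 [  0.      0.      1.   ]]
0 off [0.284, -0.122, -0.089] dr [0.0, 0.0, 0.015] 1
1 off [0.283, -0.126, -0.089] dr [0.0, 0.0, 0.016] 1
2 off [0.281, -0.129, -0.088] dr [0.0, 0.0, 0.015] 1
3 off [0.28, -0.132, -0.089] dr [0.0, 0.0, 0.016] 1
4 off [0.278, -0.136, -0.089] dr [-0.001, 0.0, 0.015] 1
5 off [0.276, -0.139, -0.089] dr [0.0, 0.0, 0.016] 1
6 off [0.274, -0.143, -0.089] dr [0.0, 0.0, 0.015] 1
7 off [0.273, -0.145, -0.089] dr [0.0, 0.0, 0.015] 1
0 off [0.271, -0.149, -0.089] dr [0.0, 0.0, 0.016] 1
1 off [0.27, -0.153, -0.089] dr [0.0, 0.0, 0.015] 1
2 off [0.267, -0.155, -0.089] dr [0.0, 0.0, 0.016] 1
3 off [0.265, -0.159, -0.089] dr [0.0, 0.0, 0.015] 1
--
0 off [0.037, -0.328, 0.0] dr [0.0, 0.0, 0.0] 1
1 off [0.036, -0.329, 0.0] dr [0.0, 0.0, 0.0] 1
2 off [0.037, -0.328, 0.001] dr [0.0, 0.0, 0.0] 1
3 off [0.037, -0.328, 0.0] dr [0.0, 0.0, 0.0] 1
4 off [0.037, -0.328, 0.0] dr [0.0, 0.0, 0.0] 1
5 off [0.036, -0.329, 0.0] dr [0.0, 0.0, 0.0] 1
6 off [0.037, -0.328, 0.0] dr [0.0, 0.0, 0.0] 1
7 off [0.037, -0.328, 0.0] dr [0.0, 0.0, 0.0] 1
0 off [0.037, -0.328, 0.001] dr [0.0, 0.0, 0.0] 1
```

Emit:
arm_command --increments '[{"offset":[0.28,-0.13,-0.09],"dr":[0,0,0.016],"hand":0},{"offset":[0.28,-0.13,-0.09],"dr":[0,0,0.016],"hand":0},{"offset":[0.28,-0.13,-0.09],"dr":[0,0,0.016],"hand":0},{"offset":[0.28,-0.13,-0.09],"dr":[0,0,0.016],"hand":0},{"offset":[0.28,-0.14,-0.09],"dr":[0,0,0.016],"hand":0},{"offset":[0.28,-0.14,-0.09],"dr":[0,0,0.016],"hand":0},{"offset":[0.27,-0.14,-0.09],"dr":[0,0,0.016],"hand":0},{"offset":[0.27,-0.14,-0.09],"dr":[0,0,0.016],"hand":0}]'

```text
time_s: 0.9
eef_pos: [397.2, -286.0, 289.0]
ee_rot: [-0.0, 0.992, 0.127, -0.0]
force: [0.4, -1.2, -1.1]
grip_width: 0.498
grip_force: 0.0
```

Emit:
arm_command --increments '[{"offset":[0.27,-0.15,-0.09],"dr":[0,0,0.016],"hand":0},{"offset":[0.27,-0.15,-0.09],"dr":[0,0,0.016],"hand":0},{"offset":[0.27,-0.15,-0.09],"dr":[0,0,0.016],"hand":0},{"offset":[0.26,-0.16,-0.09],"dr":[0,0,0.016],"hand":0},{"offset":[0,0,0],"dr":[0,0,0],"hand":0},{"offset":[0,0,0],"dr":[0,0,0],"hand":0}]'

```text
time_s: 1.5
eef_pos: [504.2, -185.9, 331.4]
ee_rot: [-0.0, 0.995, 0.103, -0.0]
force: [-0.1, -0.7, -0.1]
grip_width: 0.5
grip_force: 0.0
```

```bash
python3 - <<'E'
from plan import *
from rig import ctrl
import json
s=ctrl.sense();c=ctrl.camera_info("wrist");im=ctrl.capture("wrist")
cv2.imwrite("pics/w1.png",im[:,:,::-1]);json.dump({k:np.array(v).tolist() for k,v in c.items()},open("w1.json","w"))
print(s["time_s"],np.round(s["eef_pos"],1),s["ee_rot"],s["grip_width"])
plan(s["eef_pos"],rot(s["ee_rot"]),[470,190,330],down(12),1,vmax=45)
E
```

```text
1.5 [ 504.2 -185.9  331.4] [-1.73240230e-04  9.94732475e-01  1.02504044e-01 -4.41013757e-04] 0.5000907506255717
0 off [0.04, -0.347, 0.001] dr [0.0, 0.0, -0.001] 1
1 off [0.04, -0.347, 0.002] dr [0.0, 0.0, 0.0] 1
2 off [0.04, -0.348, 0.001] dr [0.0, 0.0, -0.001] 1
3 off [0.041, -0.347, 0.002] dr [0.0, 0.0, 0.0] 1
4 off [0.04, -0.347, 0.001] dr [0.0, 0.001, -0.001] 1
5 off [0.041, -0.347, 0.001] dr [0.0, 0.0, 0.0] 1
6 off [0.041, -0.347, 0.002] dr [0.0, 0.0, -0.001] 1
7 off [0.041, -0.347, 0.001] dr [0.0, 0.0, -0.001] 1
0 off [0.041, -0.347, 0.002] dr [-0.001, 0.0, 0.0] 1
```

View pics/w1.png

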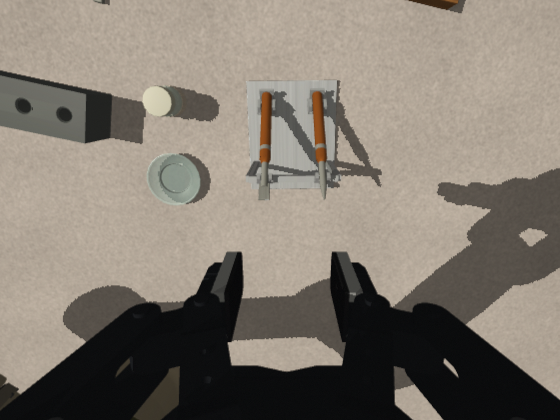

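Wrist view: the rest is at (292,135), with the spatula handle at about (266,128) and the pick handle at about (319,126). The stand's near end is at the left. Next I'll look straight down the wells.

```bash
python3 - <<'E'
from plan import *
from rig import ctrl
s=ctrl.sense()
plan(s["eef_pos"],rot(s["ee_rot"]),[427,190,170],down(0),1,vmax=45)
E
```

```text
0 off [0.001, -0.32, 0.135] dr [0.0, 0.0, 0.026] 1
1 off [-0.005, -0.32, 0.134] dr [0.0, 0.0, 0.026] 1
2 off [-0.012, -0.32, 0.135] dr [0.0, 0.0, 0.026] 1
3 off [-0.019, -0.32, 0.134] dr [0.0, 0.001, 0.026] 1
4 off [-0.025, -0.319, 0.135] dr [0.0, 0.0, 0.026] 1
5 off [-0.032, -0.318, 0.135] dr [0.0, 0.0, 0.026] 1
6 off [-0.038, -0.318, 0.134] dr [-0.001, 0.0, 0.026] 1
7 off [-0.045, -0.317, 0.135] dr [0.0, 0.0, 0.026] 1
0 off [-0.051, -0.316, 0.134] dr [0.0, 0.0, 0.026] 1
1 off [-0.057, -0.315, 0.134] dr [0.0, 0.0, 0.026] 1
```

Emit:
arm_command --increments '[{"offset":[0,-0.32,0.13],"dr":[0,0,0.026],"hand":0},{"offset":[-0.005,-0.32,0.13],"dr":[0,0,0.026],"hand":0},{"offset":[-0.01,-0.32,0.13],"dr":[0,0,0.026],"hand":0},{"offset":[-0.02,-0.32,0.13],"dr":[0,0,0.026],"hand":0},{"offset":[-0.025,-0.32,0.13],"dr":[0,0,0.026],"hand":0},{"offset":[-0.03,-0.32,0.13],"dr":[0,0,0.026],"hand":0},{"offset":[-0.04,-0.32,0.13],"dr":[0,0,0.026],"hand":0},{"offset":[-0.045,-0.32,0.13],"dr":[0,0,0.026],"hand":0}]'

```text
time_s: 2.35
eef_pos: [441.8, 116.1, 206.3]
ee_rot: [0.0, 1.0, 0.019, -0.0]
force: [1.4, -0.6, 0.1]
grip_width: 0.504
grip_force: 0.0
```

Emit:
arm_command --increments '[{"offset":[-0.05,-0.315,0.13],"dr":[0,0,0.026],"hand":0},{"offset":[-0.057,-0.31,0.14],"dr":[0,0,0.026],"hand":0},{"offset":[0,0,0],"dr":[0,0,0],"hand":0},{"offset":[0,0,0],"dr":[0,0,0],"hand":0}]'

```text
time_s: 2.75
eef_pos: [427.4, 189.8, 174.4]
ee_rot: [0.0, 1.0, 0.0, -0.0]
force: [-0.0, -0.5, -0.1]
grip_width: 0.501
grip_force: 0.0
```

```bash
python3 - <<'E'
from plan import *
from rig import ctrl
import json
s=ctrl.sense();c=ctrl.camera_info("wrist");im=ctrl.capture("wrist")[:,:,::-1].copy()
cv2.imwrite("pics/w2.png",im);json.dump({k:np.array(v).tolist() for k,v in c.items()},open("w2.json","w"))
print(s["time_s"],np.round(s["eef_pos"],1),np.round(s["ee_rot"],4))
pts=[proj(c,np.array([505-.5*0,109.5+52*i,65])) for i in range(5)];print(np.round(pts,1))
# contrast-stretched crop round the wells
q=np.array(pts);x0,x1=int(q[:,0].min()-30),int(q[:,0].max()+30);y0,y1=int(q[:,1].min()-35),int(q[:,1].max()+35)
x0=max(x0,0);cr=im[max(y0,0):y1,x0:x1];print(x0,max(y0,0),cr.shape)
g=np.clip(cr.astype(float)*2.2,0,255).astype(np.uint8)
k=800/cr.shape[1];cv2.imwrite("pics/w2c.png",cv2.resize(g,None,fx=k,fy=k,interpolation=cv2.INTER_CUBIC))
E
```

```text
2.75 [427.4 189.8 174.4] [ 3.e-04  1.e+00  1.e-04 -4.e-04]
[[382.  101.5]
 [319.  101.4]
 [256.  101.4]
 [193.  101.3]
 [130.  101.2]]
100 66 (70, 311, 3)
```

View pics/w2c.png

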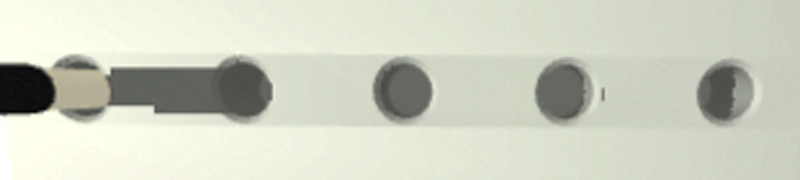

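The crop shows the wells at crop columns 80 (marker), 243, 405, 565 and 725. Floor discs are faintly visible, so I'll stretch each well's contrast.

```bash
python3 - <<'E'
from plan import *
import json
c=json.load(open("w2.json"));im=cv2.imread("pics/w2.png");T=[]
X=np.array([505.3,0,65.])
for i in range(4):
    u,v=np.round(proj(c,X+[0,109.5+52*i,0])).astype(int);cr=im[v-15:v+16,u-15:u+16].astype(float)
    g=np.clip((cr-15)*255/60,0,255).astype(np.uint8)
    T.append(cv2.resize(g,(380,280) if 0 else (290,290),interpolation=cv2.INTER_NEAREST))
    for z,col in((37,(0,255,0)),(10,(0,0,255))):
        a=np.linspace(0,2*np.pi,40);pts=np.array([proj(c,np.array([505+8.5*np.cos(t),109.5+52*i+8.5*np.sin(t),z])) for t in a])
        cv2.polylines(T[-1],[np.int32((pts-[u-15,v-15]+.5)*290/31)],True,col,1)
cv2.imwrite("pics/wells.png",np.vstack([np.hstack(T[:2]),np.hstack(T[2:])]))
E
```

```text
(no output)
```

View pics/wells.png

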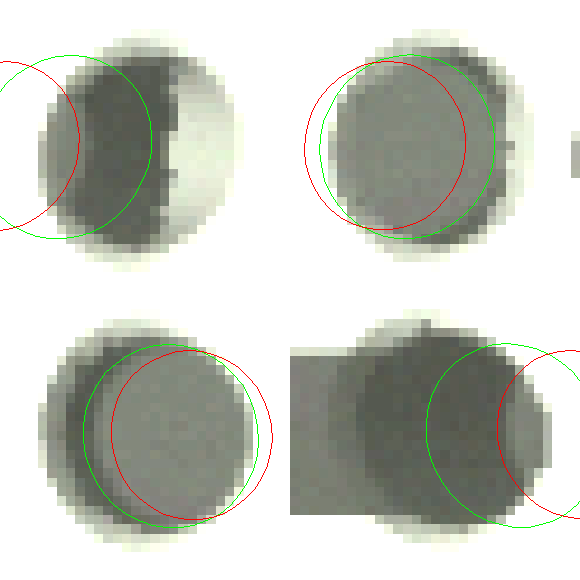

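Holes 0 and 3 have floors matching the deep (red) circle. Holes 1 and 2 match the shallow (green) one, so I'll use wells 3 and 0. Next come precise positions of the mouths and handles.

```bash
python3 - <<'E'
from plan import *
from rig import ctrl
import json
np.set_printoptions(precision=2,suppress=True)
c=json.load(open("w2.json"));im=cv2.imread("pics/w2.png");g=cv2.cvtColor(im,cv2.COLOR_BGR2GRAY)
for i in range(4):
    u,v=np.round(proj(c,np.array([505.3,109.5+52*i,65]))).astype(int);cr=g[v-16:v+17,u-16:u+17]
    bg=np.median(cr[:4]);m=((cr<bg-12)).astype(np.uint8) if i!=0 else (np.abs(cr.astype(float)-bg)>8).astype(np.uint8)
    k=max(cv2.findContours(m,0,2)[0],key=cv2.contourArea);e=cv2.boundingRect(k);ctr=np.array([e[0]+(e[2]-1)/2+u-16,e[1]+(e[3]-1)/2+v-16])
    print("hole",i,bg,e,ctr,onz(c,ctr,65))
T=ctrl.camera_info("top");S=ctrl.camera_info("scene");c=json.load(open("w1.json"));im=cv2.imread("pics/w1.png")
h=cv2.cvtColor(im,cv2.COLOR_BGR2HSV);m=cv2.inRange(h,(4,120,70),(16,255,255));m[:80]=0;m[210:]=0;m[:,:240]=0;m[:,350:]=0
for lo,hi,n in((240,292,"spat"),(293,350,"pick")):
    q=m.copy();q[:,:lo]=0;q[:,hi:]=0
    r=np.where(q.any(1))[0];ax=[(y,np.where(q[y])[0].mean()) for y in r if q[y].sum()>=255*7]
    ax=np.array(ax);f=np.polyfit(ax[:,0],ax[:,1],1);a=(np.polyval(f,r[0]-.5),r[0]-.5);b=(np.polyval(f,r[-1]+.5),r[-1]+.5)
    print(n,a,b)
    P={"pick":((384.8,215.6),(403.2,251.9),(197.6,172.7),(219.2,124.1)),"spat":((354.3,221.9),(368.2,259.),(223.4,183.85),(245.6,134.3))}[n]
    # wrist only: handle ends at known heights (axis foot 26, handle top 26+111*.707=104.5)
    print(" wrist-only",onz(c,a,30),onz(c,b,104.5+2)," w+scene",tri((c,a),(S,P[2])),tri((c,b),(S,P[3]))," 3view",tri((c,a),(S,P[2]),(T,P[0])),tri((c,b),(S,P[3]),(T,P[1])))
E
```

```text
hole 0 94.0 (5, 4, 22, 26) [381.5 101.5] [505.01 109.91  65.  ]
hole 1 99.0 (5, 3, 23, 27) [319. 101.] [505.35 161.53  65.  ]
hole 2 102.0 (5, 3, 23, 27) [256. 101.] [505.29 213.52  65.  ]
hole 3 106.5 (0, 2, 29, 27) [191. 100.] [506.02 267.09  65.  ]
spat (np.float64(265.7018607496489), np.float64(91.5)) (np.float64(264.30211098097453), np.float64(162.5))
 wrist-only [ 586.27 -141.08   30.  ] [ 503.89 -159.66  106.5 ]  w+scene (array([ 584.77, -139.97,   29.67]), [1.86, 1.86]) (array([ 503.41, -159.37,  106.28]), [0.51, 0.51])  3view (array([ 584.8 , -139.98,   29.69]), [1.83, 1.89, 0.06]) (array([ 504.02, -158.06,  106.76]), [1.61, 0.42, 1.74])
pick (np.float64(316.117090535119), np.float64(90.5)) (np.float64(321.068999214825), np.float64(162.5))
 wrist-only [ 601.75 -208.73   30.  ] [ 518.22 -228.12  106.5 ]  w+scene (array([ 600.13, -207.49,   30.1 ]), [2.02, 2.02]) (array([ 518.02, -227.89,  106.84]), [0.31, 0.31])  3view (array([ 600.01, -207.59,   29.99]), [2.08, 1.97, 0.18]) (array([ 518.91, -226.99,  107.63]), [1.07, 0.49, 1.07])
```

```bash
python3 - <<'E'
from plan import *
from rig import ctrl
s=ctrl.sense()
p,R=plan(s["eef_pos"],rot(s["ee_rot"]),[529.5,-224.8,210],down(12.8),1,vmax=44)
E
```

```text
0 off [0.085, 0.345, -0.029] dr [0.0, 0.0, -0.029] 1
1 off [0.077, 0.347, -0.029] dr [0.0, 0.0, -0.028] 1
2 off [0.07, 0.348, -0.03] dr [0.0, 0.0, -0.029] 1
3 off [0.061, 0.35, -0.029] dr [0.0, 0.0, -0.028] 1
4 off [0.054, 0.352, -0.029] dr [0.0, 0.0, -0.029] 1
5 off [0.046, 0.352, -0.029] dr [0.0, 0.0, -0.028] 1
6 off [0.038, 0.353, -0.029] dr [0.0, 0.0, -0.029] 1
7 off [0.03, 0.355, -0.029] dr [0.0, 0.0, -0.029] 1
0 off [0.022, 0.354, -0.03] dr [0.0, 0.0, -0.028] 1
1 off [0.014, 0.355, -0.029] dr [0.0, 0.0, -0.029] 1
```

Emit:
arm_command --increments '[{"offset":[0.085,0.345,-0.03],"dr":[0,0,-0.029],"hand":0},{"offset":[0.077,0.347,-0.03],"dr":[0,0,-0.028],"hand":0},{"offset":[0.07,0.348,-0.03],"dr":[0,0,-0.029],"hand":0},{"offset":[0.061,0.35,-0.03],"dr":[0,0,-0.028],"hand":0},{"offset":[0.054,0.352,-0.03],"dr":[0,0,-0.029],"hand":0},{"offset":[0.046,0.352,-0.03],"dr":[0,0,-0.028],"hand":0},{"offset":[0.038,0.353,-0.03],"dr":[0,0,-0.029],"hand":0},{"offset":[0.03,0.355,-0.03],"dr":[0,0,-0.029],"hand":0}]'

```text
time_s: 3.6
eef_pos: [508.8, -144.6, 204.3]
ee_rot: [0.0, 0.996, 0.089, 0.0]
force: [-0.2, -0.2, -0.4]
grip_width: 0.496
grip_force: 0.0
```

Emit:
arm_command --increments '[{"offset":[0.022,0.354,-0.03],"dr":[0,0,-0.028],"hand":0},{"offset":[0.014,0.355,-0.03],"dr":[0,0,-0.029],"hand":0},{"offset":[0,0,0],"dr":[0,0,0],"hand":0},{"offset":[0,0,0],"dr":[0,0,0],"hand":0}]'

```text
time_s: 4.0
eef_pos: [528.7, -225.6, 210.8]
ee_rot: [-0.0, 0.994, 0.11, -0.0]
force: [0.2, -0.4, -0.2]
grip_width: 0.499
grip_force: 0.0
```

```bash
python3 - <<'E'
from plan import *
from rig import ctrl
s=ctrl.sense();print(s["time_s"],np.round(s["eef_pos"],1),np.round(s["ee_rot"],4),s["joints"])
plan(s["eef_pos"],rot(s["ee_rot"]),[529.5,-224.8,74],down(12.8),1,n=5)
c=ctrl.camera_info("wrist");im=ctrl.capture("wrist")[:,:,::-1].copy()
for k in (60,75,90,105):
    u=np.array([-.69,-.157,.707]);X=np.array([529.5,-224.8,93.2])+u*(k-95);cv2.circle(im,tuple(int(v) for v in np.round(proj(c,X))),2,(0,255,0),-1)
cv2.imwrite("pics/w3.png",im)
E
```

```text
4.0 [ 528.7 -225.6  210.8] [-0.      0.9939  0.1102 -0.    ] [-6.07084803e-01  4.18139096e-01  1.32692498e+00  2.93457228e-05
  1.39657043e+00  7.42796422e-01]
0 off [0.002, -0.001, 0.228] dr [0.0, 0.0, -0.001] 1
1 off [0.001, -0.001, 0.228] dr [0.0, 0.0, 0.0] 1
2 off [0.002, -0.001, 0.228] dr [0.0, 0.0, -0.001] 1
3 off [0.001, -0.001, 0.228] dr [0.0, 0.0, -0.001] 1
4 off [0.002, -0.001, 0.228] dr [0.0, 0.0, 0.0] 1
```

View pics/w3.png

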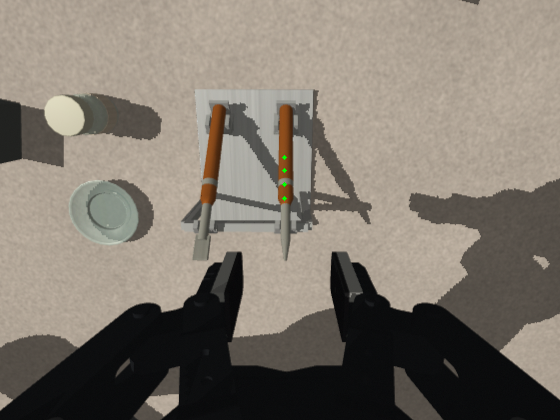

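Wrist view: the pick's handle, with my green marks, lies midway between the fingers (col 286). Descend and grip.

Emit:
arm_command --increments '[{"offset":[0.0,0,0.23],"dr":[0,0,0],"hand":0},{"offset":[0.003,0,0.23],"dr":[0,0,0],"hand":0},{"offset":[0.003,0,0.23],"dr":[0,0,0],"hand":0},{"offset":[0,0,0.23],"dr":[0,0,0],"hand":0},{"offset":[0,0,0.22],"dr":[0,0,0],"hand":0},{"offset":[0,0,0],"dr":[0,0,0],"hand":0},{"offset":[0,0,0],"dr":[0,0,0],"hand":-1},{"offset":[0,0,0],"dr":[0,0,0],"hand":-1}]' --grip_force 60

```text
time_s: 4.85
eef_pos: [530.9, -223.7, 75.8]
ee_rot: [0.001, 0.994, 0.112, 0.001]
force: [-1.0, -1.2, 0.8]
grip_width: 0.173
grip_force: 0.0
```

Emit:
arm_command --increments '[{"offset":[0,0,0],"dr":[0,0,0],"hand":-1},{"offset":[0,0,0],"dr":[0,0,0],"hand":-1}]'

```text
time_s: 5.05
eef_pos: [534.2, -224.9, 77.8]
ee_rot: [0.003, 0.994, 0.112, 0.005]
force: [11.5, -1.9, 8.4]
grip_width: -0.001
grip_force: 6.5
```

Width is about 0, so the grip missed. Look before doing anything else.

```bash
python3 - <<'E'
from plan import *
from rig import ctrl
r=lambda c,w,h:cv2.resize(c,(w,h),interpolation=cv2.INTER_CUBIC)
a=ctrl.capture("scene")[:,:,::-1];b=ctrl.capture("wrist")[:,:,::-1];t=ctrl.capture("top")[:,:,::-1]
cv2.imwrite("pics/g1.png",np.hstack([r(a[60:210,160:290],390,450),r(b[60:300,160:400],400,400) if 0 else r(b[60:330,150:390],400,450)]))
s=ctrl.sense();print(s["time_s"],s["eef_pos"],s["force"],s["grip_width"],s["grip_force"])
E
```

```text
5.2 [ 534.20780576 -225.09071943   77.7517977 ] [11.37968512 -0.54118285  8.66255246] 0.0013442846250488066 6.869569597765803
```

View pics/g1.png

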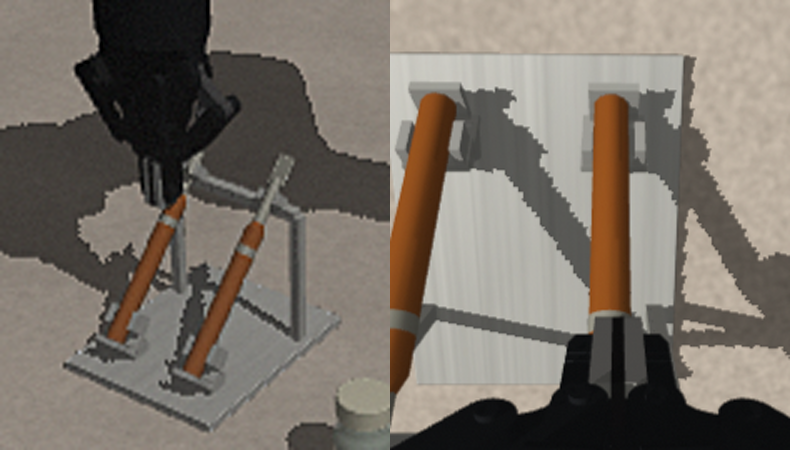

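The fingers are shut right where the handle's upper end should be. I'll project the TCP into the scene view to find the discrepancy.

```bash
python3 - <<'E'
from plan import *
from rig import ctrl
np.set_printoptions(precision=1,suppress=True)
S=ctrl.camera_info("scene");T=ctrl.camera_info("top");W=ctrl.camera_info("wrist")
s=ctrl.sense();P=s["eef_pos"];G=rot(s["ee_rot"]).apply([0,0,-19])+P
for n,X in(("tcp",P),("grasp",G)):
    q=proj(S,X);w=proj(W,X);print(n,X,"scene crop",(q-[160,60])*3,"wrist crop",(w-[150,60])*[400/240,450/270])
u=np.array([-.69,-.157,.707]);A=np.array([529.5,-224.8,93.2])
for k in(5,60,87,95,111,140,165):
    X=A+u*(k-95);print(k,X,"scene crop",(proj(S,X)-[160,60])*3,"wrist crop",(proj(W,X)-[150,60])*[400/240,450/270])
a=ctrl.capture("scene")[:,:,::-1];m=cv2.inRange(cv2.cvtColor(a.copy(),cv2.COLOR_BGR2HSV),(4,120,70),(16,255,255))[100:200,175:225];
ys,xs=np.where(m);print("pick orange scene bbox",xs.min()+175,xs.max()+175,ys.min()+100,ys.max()+100)
E
```

```text
tcp [ 534.2 -225.1   77.8] scene crop [164.1 237.1] wrist crop [222.9 304.7]
grasp [ 534.  -225.    96.8] scene crop [162.8 214. ] wrist crop [222.4 330.2]
5 [ 591.6 -210.7   29.6] scene crop [117.  332.1] wrist crop [219.4 118.9]
60 [ 553.6 -219.3   68.5] scene crop [148.3 261.3] wrist crop [219. 241.]
87 [ 535.  -223.5   87.5] scene crop [163.7 226.6] wrist crop [218.8 313.8]
95 [ 529.5 -224.8   93.2] scene crop [168.3 216.3] wrist crop [218.8 337.4]
111 [ 518.5 -227.3  104.5] scene crop [177.4 195.7] wrist crop [218.6 387.7]
140 [ 498.4 -231.9  125. ] scene crop [193.8 158.5] wrist crop [218.3 491.5]
165 [ 481.2 -235.8  142.7] scene crop [208.  126.5] wrist crop [218. 597.]
pick orange scene bbox 196 224 125 184
```

The numbers suggest the real fingertips sit short of the commanded point (the tips landed on top of the handle, and the force is normal to it). Lift, then check the tip position numerically at several openings.

Emit:
arm_command --increments '[{"offset":[0,0,-0.2],"dr":[0,0,0],"hand":-1},{"offset":[0,0,-0.3],"dr":[0,0,0],"hand":-1},{"offset":[0,0,-0.3],"dr":[0,0,0],"hand":-1},{"offset":[0,0,-0.3],"dr":[0,0,0],"hand":-1},{"offset":[0,0,0],"dr":[0,0,0],"hand":-1},{"offset":[0,0,0],"dr":[0,0,0],"hand":-1}]'

```text
time_s: 5.85
eef_pos: [530.4, -223.6, 206.9]
ee_rot: [0.001, 0.994, 0.112, 0.001]
force: [0.5, 0.6, 0.1]
grip_width: -0.004
grip_force: 0.0
```

```bash
cat > tip.py <<'E'
from plan import *
from rig import ctrl
np.set_printoptions(precision=1,suppress=True,linewidth=160)
s=ctrl.sense();R=rot(s["ee_rot"]);P=s["eef_pos"];W=ctrl.camera_info("wrist");S=ctrl.camera_info("scene");T=ctrl.camera_info("top")
w=cv2.cvtColor(ctrl.capture("wrist"),7);g=cv2.cvtColor(ctrl.capture("scene"),7)
print(P,"width",s["grip_width"],"tcp wrist",proj(W,P),"scene",proj(S,P))
y=42.5*max(s["grip_width"],0)
for n,C,I in(("w",W,w),("s",S,g)):
  for dy in(-y-5,y+5):
    print(n,dy,[int(I[tuple(np.round(proj(C,P+R.apply([0,dy,-d]))[::-1]).astype(int))]) for d in range(-20,60,4)])
E
python3 tip.py
```

```text
[ 530.4 -223.6  206.9] width -0.00397590858587942 tcp wrist [283.8 242.8] scene [212.9  83. ]
w -5.0 [146, 145, 133, 136, 167, 167, 166, 151, 69, 69, 69, 69, 69, 69, 70, 69, 57, 53, 11, 14]
w 5.0 [93, 91, 82, 87, 165, 174, 162, 153, 69, 69, 70, 69, 68, 69, 67, 57, 59, 88, 16, 12]
s -5.0 [62, 61, 61, 59, 55, 130, 132, 126, 130, 131, 132, 135, 54, 10, 15, 17, 14, 7, 8, 13]
s 5.0 [61, 60, 62, 52, 136, 134, 133, 128, 132, 132, 131, 76, 54, 57, 65, 64, 79, 62, 60, 51]
```

```bash
python3 - <<'E'
from h import *
from rig import ctrl
np.set_printoptions(linewidth=250)
s=ctrl.sense();S=ctrl.camera_info("scene");W=ctrl.camera_info("wrist")
g=cv2.cvtColor(ctrl.capture("scene"),7);u,v=np.round(proj(S,s["eef_pos"])).astype(int)
print("scene rows",v-34,"cols",u-16);print(g[v-34:v+4:2,u-16:u+18:2])
g=cv2.cvtColor(ctrl.capture("wrist"),7);u,v=np.round(proj(W,s["eef_pos"])).astype(int)
print("wrist rows",v-8,"cols",u-32);print(g[v-8:v+40:3,u-32:u+36:4])
E
```

```text
scene rows 50 cols 197
[[132 133  82   6  14  11  14  14  14  17  13   9   0  46 153 140 132]
 [134 129 136  40  33  23  11  11  11   6  11  20 151 135 129 129 131]
 [131 128 129  59  56   0  55  19  13  12  11 149 135 129 127 130 127]
 [129 126 130  68  63   6  49  30  11  12  13 102 129 132 130 128 128]
 [130 132 132 110  36   6  58  38   5  13  15  96 129 129 129 128 130]
 [124 126 126 144  46  15  57  49  13  13  10  59 130 128 128 131 128]
 [128 127 129 142  27  33  58 106  10  21  22  66 132 132 129 130 130]
 [126 129 125 140  20  31  61 103  11  21  15  26 135 127 128 125 132]
 [128 126 126 128  21  46  63 100  13  21  14 100 132 132 127 127 127]
 [126 133 133 127 144  47  59  95   7  17  34 136 127 129 131 127 132]
 [128 129 129 132 139  61  30  77  38  64 137 128 125 126 126 127 128]
 [133 131 130 129 128 134 140 112 110 132 130 128 131 126 126 130 127]
 [128 132 130 127 130 129 129 131 133 132 129 128 127 126 130 126 127]
 [133 131 125 130 127 129 131 130 130 130 129 130 127 127 129 129 130]
 [131 130 133 130 130 133 132 127 132 131 133 127 130 130 130 132  51]
 [135 137 13
[... 733 characters left out ...]
175 172 178 135  69  69  10  10  69  69  83 162 165 164 165]
 [166 168 168 169 171  96  68  69  13  10  69  69  75 176 171 169 169]
 [169 164 171 176 168  75  69  68  10  11  69  69  68 168 167 164 165]
 [169 168  41  13  14  69  69  68  11  12  68  69  69  11  11  21 166]
 [161 127  14  13  15  69  69  69  11  12  68  69  69  11  12  12  70]
 [166  42  14  12  14  69  69  69  12  10  68  69  69  11  12  12  25]
 [165  23  24  14  22  68  69  69  12  11  69  69  69  15  16  13  13]
 [168  13  15  11  13  69  69  69  12  12  69  69  67  13  12  11  11]
 [176  22  18  12  13  69  68  68  12  11  68  68  57  13  13  14  14]
 [168  13  12  12  11  68  69  60   8  11  60  57  68  13  13  12  11]]
```

The true tips are about 26 mm behind the reported TCP: scene tip at row 71 against the TCP's row 83, and the wrist view agrees. So I'll go down to a reported TCP z of about 54.

Emit:
arm_command --increments '[{"offset":[0,0,0],"dr":[0,0,0],"hand":0},{"offset":[0,0,0],"dr":[0,0,0],"hand":0},{"offset":[0,0,0.25],"dr":[0,0,0],"hand":0},{"offset":[0,0,0.25],"dr":[0,0,0],"hand":0},{"offset":[0,0,0.25],"dr":[0,0,0],"hand":0},{"offset":[0,0,0.25],"dr":[0,0,0],"hand":0},{"offset":[0,0,0.25],"dr":[0,0,0],"hand":0},{"offset":[0,0,0],"dr":[0,0,0],"hand":0}]'

```text
time_s: 6.85
eef_pos: [528.3, -222.2, 52.3]
ee_rot: [-0.002, 0.994, 0.112, -0.003]
force: [-0.3, 1.7, 0.3]
grip_width: 0.499
grip_force: 0.0
```

```bash
python3 tip.py | head -1
```

```text
[ 528.3 -222.2   52.3] width 0.49930212038727495 tcp wrist [283.7 242.8] scene [218.4 148.7]
```

Emit:
arm_command --increments '[{"offset":[0.005,0.02,0],"dr":[0,0,0],"hand":-0.4},{"offset":[0,0,0],"dr":[0,0,0],"hand":-0.7},{"offset":[0,0,0],"dr":[0,0,0],"hand":-1},{"offset":[0,0,0],"dr":[0,0,0],"hand":-1},{"offset":[0,0,0],"dr":[0,0,0],"hand":-1}]' --grip_force 60

```text
time_s: 7.45
eef_pos: [531.8, -225.1, 57.6]
ee_rot: [-0.0, 0.994, 0.112, 0.001]
force: [-2.4, 5.8, 6.9]
grip_width: 0.135
grip_force: 58.5
```

```bash
python3 - <<'E'
from rig import ctrl
s=ctrl.sense();print(s["time_s"],s["eef_pos"],s["grip_width"],s["grip_force"],s["force"],s["wrist_torque"])
E
```

```text
7.45 [ 531.80972493 -225.08641633   57.59838033] 0.1351909086633024 58.49277913570404 [-2.3917907   5.83102406  6.90270742] [ 0.86668247  0.35751325 -0.10602845]
```

Gripped: width 11.5 mm, 58 N. Lift straight up.

Emit:
arm_command --increments '[{"offset":[0,0,-0.05],"dr":[0,0,0],"hand":-1},{"offset":[0,0,-0.1],"dr":[0,0,0],"hand":-1},{"offset":[0,0,-0.2],"dr":[0,0,0],"hand":-1},{"offset":[0,0,-0.25],"dr":[0,0,0],"hand":-1},{"offset":[0,0,-0.25],"dr":[0,0,0],"hand":-1},{"offset":[0,0,-0.25],"dr":[0,0,0],"hand":-1},{"offset":[0,0,-0.15],"dr":[0,0,0],"hand":-1},{"offset":[0,0,0],"dr":[0,0,0],"hand":-1}]'

```text
time_s: 8.25
eef_pos: [532.3, -226.6, 209.7]
ee_rot: [0.002, 0.994, 0.112, 0.002]
force: [0.7, -0.0, -0.8]
grip_width: 0.137
grip_force: 58.6
```

```bash
cat > look.py <<'E'
from plan import *
from rig import ctrl
np.set_printoptions(precision=2,suppress=True,linewidth=160)
s=ctrl.sense();R=rot(s["ee_rot"]);P=s["eef_pos"]
print(s["time_s"],P,s["ee_rot"],"w",s["grip_width"],"f",s["grip_force"],s["force"],np.array(s["joints"]))
W=ctrl.camera_info("wrist");S=ctrl.camera_info("scene");T=ctrl.camera_info("top")
I={n:ctrl.capture(n)[:,:,::-1].copy() for n in("wrist","scene","top")}
r=lambda c,w,h:cv2.resize(c,(w,h),interpolation=cv2.INTER_CUBIC)
def crop(im,q,a): 
    u,v=np.clip(np.round(q).astype(int),a,[560-a,420-a]);print("crop org",u-a,v-a,"scale",390/2/a);return r(im[v-a:v+a,u-a:u+a],390,390)
def orange(n,C,box):
    m=cv2.inRange(cv2.cvtColor(I[n],cv2.COLOR_BGR2HSV),(4,110,50),(16,255,255));b=np.zeros_like(m);x0,y0,x1,y1=np.maximum(np.int32(box),0);b[y0:y1,x0:x1]=m[y0:y1,x0:x1]
    ys,xs=np.where(b)
    if len(xs)<20: return None
    f=cv2.fitLine(np.float32(np.c_[xs,ys]),cv2.DIST_HUBER,0,.01,.01).ravel();t=(xs-f[2])*f[0]+(ys-f[3])*f[1]
    return f[2:]+f[:2]*(t.min()-.5),f[2:]+f[:2]*(t.max()+.5)
E
cat > lk1.py <<'E'
from look import *
G=P+R.apply([0,0,-40])
for n,C,a in(("wrist",W,70),("scene",S,60),("top",T,50)):
    q=proj(C,G);o=orange(n,C,[q[0]-a,q[1]-a-20,q[0]+a,q[1]+a]);print(n,q,o)
E
python3 lk1.py
```

```text
8.25 [ 532.35 -226.62  209.69] [0.   0.99 0.11 0.  ] w 0.13718030004120466 f 58.60338628292084 [ 0.73 -0.03 -0.83] [-0.6   0.42  1.32 -0.    1.39  0.74]
wrist [283.04 279.25] (array([286.07, 188.5 ]), array([286.08, 316.5 ]))
scene [209.89  62.37] (array([148.77,   7.56]), array([206.47, 103.05]))
top [426.51 244.7 ] (array([403.33, 208.81]), array([421.19, 239.47]))
```

```bash
cat > foot.py <<'E'
# held tool: foot from wrist + one fixed view, axis direction foot->pad centre, in tool frame
from look import *
import sys
d=float(sys.argv[1]) if len(sys.argv)>1 else 40
G=P+R.apply([0,0,-d])
q=proj(W,G);ow=orange("wrist",W,[240,100,330,330])
for n,C in(("top",T),("scene",S)):
    g=proj(C,G);o=orange(n,C,[g[0]-35,g[1]-40 if n=="top" else g[1]-5,g[0]+20,g[1]+60])
    if o is None: print(n,"none");continue
    print(n,o)
    f=min(((tri((W,ow[0]),(C,e)),e) for e in o),key=lambda z:z[0][1][0]);X=f[0][0]
    Ft=R.inv().apply(X-P);print(n,"foot",X,f[0][1],"tool frame",Ft,"len to G",np.linalg.norm(X-G),"tilt deg in xz",np.degrees(np.arctan2(Ft[0],-(-d-Ft[2]))))
E
python3 foot.py
```

```text
8.4 [ 530.96 -225.6   205.05] [-0.    0.99  0.11 -0.  ] w 0.13938882850160006 f 58.57194364070892 [ 0.28 -0.41 -0.26] [-0.6   0.43  1.33 -0.    1.39  0.74]
top (array([402.97, 209.02]), array([420.52, 239.43]))
top foot [ 538.31 -217.4   276.83] [8.9, 8.9] tool frame [  8.92  -6.41 -71.78] len to G 33.62618191005505 tilt deg in xz 164.32228294057427
scene (array([191.17, 111.33]), array([209.61,  68.14]))
scene foot [ 517.72 -234.69  237.47] [9.92, 9.92] tool frame [-14.96   5.9  -32.4 ] len to G 17.78648871091762 tilt deg in xz -63.075420466806555
```

```bash
sed -i 's/^    f=min.*$/    e=max(o,key=lambda e:np.linalg.norm(e-g));w0=min(ow,key=lambda e:e[1]);f=(tri((W,w0),(C,e)),e);X=f[0][0]/' foot.py; sed -i 's/^q=proj/print(orange("wrist",W,[240,100,330,330]));q=proj/' foot.py; python3 foot.py
```

```text
8.55 [ 531.04 -225.54  204.87] [-0.    0.99  0.11 -0.  ] w 0.13765907023745325 f 58.56992840766907 [-0.77  0.67 -0.92] [-0.6   0.43  1.33 -0.    1.39  0.74]
(array([285.94, 316.55]), array([287.01, 113.48]))
top (array([403.17, 208.9 ]), array([420.75, 239.3 ]))
top foot [ 600.37 -211.5   166.36] [0.26, 0.26] tool frame [70.77  1.78 38.41] len to G 105.63967973309943 tilt deg in xz 42.06721839160891
scene (array([191.1 , 111.16]), array([209.5,  68.1]))
scene foot [ 598.98 -210.61  174.01] [1.74, 1.74] tool frame [69.6   0.6  30.77] len to G 99.26275236954795 tilt deg in xz 44.52266533472276
```

Tool-frame foot ≈ (70, 1, 31), axis at 45°, as expected. Plan the swing (half turn, then a 45° outward tilt) to above well 3.

```bash
cat > tgt.py <<'E'
from plan import *
from rig import ctrl
def up(a): # orientation with held tool upright, gripper pointing outward along azimuth a (deg), 45 deg down
    r=np.array([np.cos(np.radians(a)),np.sin(np.radians(a)),0]);Z=np.array([0,0,1.]);k=2**-.5
    x=-k*(r+Z);z=k*(r-Z);return Ro.from_matrix(np.array([x,np.cross(z,x),z]).T)
def ptcp(foot,Rt,F): return np.array(foot)-Rt.apply(F)
E
cat > sw.py <<'E'
from tgt import *
F=[70,1,31]
s=ctrl.sense();p,R=s["eef_pos"],rot(s["ee_rot"])
Pf=ptcp([505.5,265.6,100],up(16),F);print("hover",Pf)
p,R=plan(p,R,[480,-40,245],down(104),-1)
print("B");p,R=plan(p,R,[Pf[0],Pf[1],245],down(196),-1)
print("C");p,R=plan(p,R,Pf,up(16),-1);print(p,R.as_quat())
E
python3 sw.py
```

```text
hover [532.28450924 272.240035   171.4177849 ]
0 off [-0.006, -0.134, -0.027] dr [0.0, 0.0, -0.169] -1
1 off [0.012, -0.133, -0.028] dr [0.0, 0.0, -0.169] -1
2 off [0.029, -0.13, -0.027] dr [0.0, 0.0, -0.168] -1
3 off [0.046, -0.126, -0.028] dr [0.0, 0.0, -0.169] -1
4 off [0.062, -0.118, -0.027] dr [0.0, 0.0, -0.169] -1
5 off [0.078, -0.109, -0.028] dr [-0.001, 0.0, -0.169] -1
6 off [0.091, -0.098, -0.027] dr [0.0, 0.0, -0.168] -1
7 off [0.104, -0.085, -0.028] dr [0.0, 0.0, -0.169] -1
0 off [0.113, -0.071, -0.027] dr [0.0, 0.0, -0.169] -1
1 off [0.122, -0.054, -0.028] dr [0.0, 0.0, -0.169] -1
2 off [0.128, -0.039, -0.027] dr [0.0, 0.0, -0.169] -1
3 off [0.132, -0.021, -0.028] dr [0.0, 0.0, -0.168] -1
B
0 off [0.202, 0.088, 0.0] dr [0.0, 0.0, -0.17] -1
1 off [0.188, 0.113, 0.0] dr [0.0, 0.0, -0.171] -1
2 off [0.171, 0.138, 0.0] dr [0.0, 0.0, -0.17] -1
3 off [0.152, 0.16, 0.0] dr [0.0, 0.0, -0.171] -1
4 off [0.128, 0.178, 0.0] dr [0.0, 0.0, -0.17] -1
5 off [0.104, 0.194, 0.0] dr [0.0, 0.0, -0.17] -1
6 off [0.077, 0.206, 0.0] dr [0.0, 0.0, -0.171] -1
7 off [0.049, 0.214, 0.0] dr [0.0, 0.0, -0.17] -1
0 off [0.02, 0.219, 0.0] dr [0.0, 0.0, -0.171] -1
1 off [-0.01, 0.22, 0.0] dr [0.0, 0.0, -0.17] -1
2 off [-0.039, 0.216, 0.0] dr [0.0, 0.0, -0.17] -1
3 off [-0.067, 0.21, 0.001] dr [0.0, 0.0, -0.171] -1
C
0 off [0.0, 0.0, 0.102] dr [0.0, -0.167, 0.0] -1
1 off [0.013, 0.0, 0.101] dr [0.0, -0.166, 0.0] -1
2 off [0.027, 0.0, 0.099] dr [0.0, -0.167, 0.0] -1
3 off [0.039, 0.0, 0.094] dr [0.0, -0.167, 0.0] -1
4 off [0.051, 0.0, 0.089] dr [0.0, -0.166, 0.0] -1
5 off [0.062, 0.0, 0.081] dr [0.0, -0.167, 0.0] -1
[532.28538624 272.29613275 171.40658063] [-0.12862383  0.91489886  0.05330446  0.37891243]
```

Emit:
arm_command --increments '[{"offset":[-0.006,-0.134,-0.03],"dr":[0,0,-0.169],"hand":-1},{"offset":[0.012,-0.133,-0.03],"dr":[0,0,-0.169],"hand":-1},{"offset":[0.029,-0.13,-0.03],"dr":[0,0,-0.169],"hand":-1},{"offset":[0.046,-0.126,-0.03],"dr":[0,0,-0.169],"hand":-1},{"offset":[0.062,-0.118,-0.03],"dr":[0,0,-0.169],"hand":-1},{"offset":[0.078,-0.109,-0.03],"dr":[0,0,-0.169],"hand":-1},{"offset":[0.091,-0.098,-0.03],"dr":[0,0,-0.169],"hand":-1},{"offset":[0.104,-0.085,-0.03],"dr":[0,0,-0.169],"hand":-1}]'

```text
time_s: 9.5
eef_pos: [496.9, -101.3, 234.7]
ee_rot: [-0.0, 0.799, 0.602, -0.0]
force: [0.6, 0.3, -0.4]
grip_width: 0.132
grip_force: 58.7
```

Emit:
arm_command --increments '[{"offset":[0.113,-0.071,-0.03],"dr":[0,0,-0.169],"hand":-1},{"offset":[0.122,-0.054,-0.03],"dr":[0,0,-0.169],"hand":-1},{"offset":[0.128,-0.039,-0.03],"dr":[0,0,-0.169],"hand":-1},{"offset":[0.132,-0.021,-0.03],"dr":[0,0,-0.169],"hand":-1},{"offset":[0.202,0.088,0],"dr":[0,0,-0.17],"hand":-1},{"offset":[0.188,0.113,0],"dr":[0,0,-0.17],"hand":-1},{"offset":[0.171,0.138,0],"dr":[0,0,-0.17],"hand":-1},{"offset":[0.152,0.16,0],"dr":[0,0,-0.17],"hand":-1}]'

```text
time_s: 10.3
eef_pos: [497.1, 65.1, 249.0]
ee_rot: [-0.0, 0.382, 0.924, -0.0]
force: [0.1, 0.1, -0.6]
grip_width: 0.134
grip_force: 58.7
```

Emit:
arm_command --increments '[{"offset":[0.128,0.178,0],"dr":[0,0,-0.17],"hand":-1},{"offset":[0.104,0.194,0],"dr":[0,0,-0.17],"hand":-1},{"offset":[0.077,0.206,0],"dr":[0,0,-0.17],"hand":-1},{"offset":[0.049,0.214,0],"dr":[0,0,-0.17],"hand":-1},{"offset":[0.02,0.219,0],"dr":[0,0,-0.17],"hand":-1},{"offset":[-0.01,0.22,0],"dr":[0,0,-0.17],"hand":-1},{"offset":[-0.039,0.216,0],"dr":[0,0,-0.17],"hand":-1},{"offset":[-0.067,0.21,0],"dr":[0,0,-0.17],"hand":-1}]'

```text
time_s: 11.1
eef_pos: [532.0, 273.3, 248.8]
ee_rot: [-0.0, -0.141, 0.99, -0.0]
force: [0.0, -0.8, -0.1]
grip_width: 0.138
grip_force: 58.7
```

Emit:
arm_command --increments '[{"offset":[0,0,0],"dr":[0,0,0],"hand":-1},{"offset":[0,0,0],"dr":[0,0,0],"hand":-1}]'

```text
time_s: 11.3
eef_pos: [531.8, 272.3, 248.6]
ee_rot: [-0.0, -0.138, 0.99, -0.0]
force: [0.4, -0.4, -0.7]
grip_width: 0.138
grip_force: 58.7
```

```bash
cat > to.py <<'E'
import sys
from tgt import *
F=[float(v) for v in sys.argv[5].split(",")] if len(sys.argv)>5 else [70,1,31]
s=ctrl.sense();R=rot(s["ee_rot"]);print(s["time_s"],np.round(s["eef_pos"],1),np.round(s["ee_rot"],3),s["grip_width"],np.round(s["force"],1),np.round(s["joints"],2))
a=float(sys.argv[4]);Pf=ptcp([float(v) for v in sys.argv[1:4]],up(a),F);print(Pf)
plan(s["eef_pos"],R,Pf,up(a),-1)
E
python3 to.py 505.5 265.6 100 16
```

```text
11.3 [531.8 272.3 248.6] [-0.    -0.138  0.99  -0.   ] 0.13759861061916276 [ 0.4 -0.4 -0.7] [ 0.28  0.45  1.18 -0.    1.51 -1.57]
[532.28450924 272.240035   171.4177849 ]
0 off [-0.001, 0.0, 0.107] dr [0.0, -0.167, 0.0] -1
1 off [0.014, 0.0, 0.107] dr [0.0, -0.167, -0.001] -1
2 off [0.027, -0.001, 0.103] dr [-0.001, -0.166, 0.0] -1
3 off [0.04, 0.0, 0.1] dr [0.0, -0.167, 0.0] -1
4 off [0.054, 0.0, 0.093] dr [0.0, -0.167, -0.001] -1
5 off [0.064, -0.001, 0.085] dr [0.0, -0.167, 0.0] -1
```

Emit:
arm_command --increments '[{"offset":[0,0,0.107],"dr":[0,-0.167,0],"hand":-1},{"offset":[0.014,0,0.107],"dr":[0,-0.167,0],"hand":-1},{"offset":[0.027,0,0.103],"dr":[0,-0.167,0],"hand":-1},{"offset":[0.04,0,0.1],"dr":[0,-0.167,0],"hand":-1},{"offset":[0.054,0,0.093],"dr":[0,-0.167,0],"hand":-1},{"offset":[0.064,0,0.085],"dr":[0,-0.167,0],"hand":-1},{"offset":[0,0,0],"dr":[0,0,0],"hand":-1},{"offset":[0,0,0],"dr":[0,0,0],"hand":-1}]'

```text
time_s: 12.1
eef_pos: [533.2, 271.9, 174.6]
ee_rot: [0.367, -0.128, 0.92, 0.051]
force: [0.4, 0.4, -0.0]
grip_width: 0.136
grip_force: 58.7
```

```bash
python3 to.py 505.5 265.6 100 16; cat > held.py <<'E'
# where the held tool is, against the wanted upright line over (hx,hy)
from look import *
hx,hy=float(sys.argv[1]),float(sys.argv[2]) if 0 else 0
E
python3 - <<'E'
from look import *
X=np.array([505.5,265.6,0])
out=[]
for n,C in(("scene",S),("top",T)):
    a,b=proj(C,X+[0,0,65]),proj(C,X+[0,0,265]);f=proj(C,X+[0,0,100])
    print(n,"expected foot",f,"dir",(b-a)/np.linalg.norm(b-a),"hole",a)
    lo=np.minimum(a,proj(C,X+[0,0,211]));hi=np.maximum(a,proj(C,X+[0,0,211]))
    print(orange(n,C,[lo[0]-20,lo[1]-20,hi[0]+20,hi[1]+20]))
    im=I[n];c=crop(im,f,35);out.append(c)
cv2.imwrite("pics/hov.png",np.hstack(out))
E
```

```text
12.1 [533.2 271.9 174.6] [ 0.367 -0.128  0.92   0.051] 0.13648704696133193 [ 0.4  0.4 -0. ] [ 0.28  0.19  1.97  0.    0.23 -1.57]
[532.28450924 272.240035   171.4177849 ]
0 off [0.023, 0.005, 0.015] dr [-0.002, -0.033, -0.003] -1
12.1 [533.22 271.92 174.6 ] [ 0.37 -0.13  0.92  0.05] w 0.13648704696133193 f 58.662142753601074 [ 0.44  0.38 -0.01] [ 0.28  0.19  1.97  0.    0.23 -1.57]
scene expected foot [415.85 238.81] dir [ 0.24 -0.97] hole [412.04 254.32]
(array([415.34, 238.8 ]), array([427.96, 179.84]))
crop org 381 204 scale 5.571428571428571
top expected foot [162.81 254.95] dir [-1.    0.03] hole [168.12 254.77]
(array([139.35, 250.55]), array([165.59, 253.08]))
crop org 128 220 scale 5.571428571428571
```

View pics/hov.png

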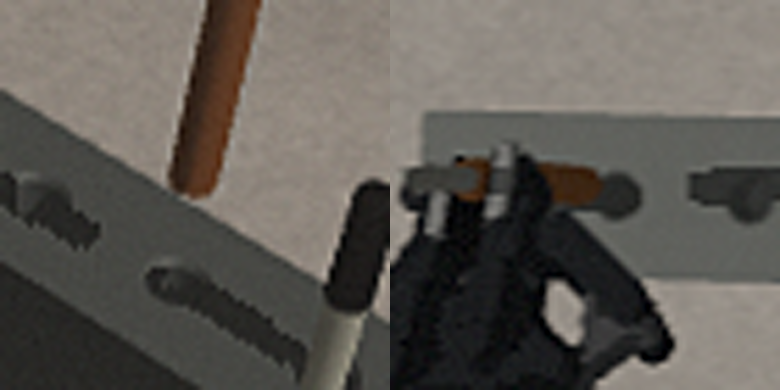

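Hover picture: the pick hangs nearly upright just above well 3. Scene foot is at (415,239); in top, the foot is at crop (595,187) and the mouth at (622,195). I'll measure the lean from the two views.

```bash
cat > lean.py <<'E'
# lean of held tool over hole (argv x y) from handle edge lines in both views: pair rows of orange -> centre line
from look import *
hx,hy=map(float,sys.argv[1:3]);fz=float(sys.argv[3]);X=np.array([hx,hy,0])
N=[]
for n,C in(("scene",S),("top",T)):
    a,b=proj(C,X+[0,0,fz-5]),proj(C,X+[0,0,fz+112])
    m=cv2.inRange(cv2.cvtColor(I[n],cv2.COLOR_BGR2HSV),(3,100,40),(17,255,255))
    e=(b-a)/np.linalg.norm(b-a);nn=np.array([-e[1],e[0]]);L=np.linalg.norm(b-a)
    ys,xs=np.where(m);d=np.c_[xs,ys]-a;t=d@e;l=d@nn;k=(abs(l)<10)&(t>-3)&(t<L);t,l=t[k],l[k]
    c=[];tt=[];w=[]
    for i in range(int(t.min()),int(t.max())+1):
        q=l[(t>=i)&(t<i+1)]
        if len(q)>2: c.append((q.min()+q.max())/2);w.append(np.ptp(q));tt.append(i+.5)
    c,w,tt=map(np.array,(c,w,tt));k=abs(w-np.percentile(w,75))<1.3
    f=np.polyfit(tt[k],c[k],1);pa=a+e*tt[k][0]+nn*np.polyval(f,tt[k][0]);pb=a+e*tt[k][-1]+nn*np.polyval(f,tt[k][-1])
    print(n,"slope deg",np.degrees(f[0]),"offset px at foot",np.polyval(f,5*L/117),"n",k.sum(),"w",np.median(w[k]),"t0",tt[0],"foot at",5*L/117)
    N.append(np.cross(ray(C,pa)[1],ray(C,pb)[1]));
    if n=="scene": foot=pa
u=np.cross(*N);u/=np.linalg.norm(u);u*=np.sign(u[2]);print("u",u,"lean deg x,y",np.degrees(np.arcsin(u[:2])))
# line point: scene ray plane x top plane at z=fz
A=[];B=[]
for Nn,C in zip(N,(S,T)): o,_=ray(C,(0,0));A.append(Nn/np.linalg.norm(Nn));B.append(A[-1]@o)
A.append([0,0,1.]);B.append(fz);print("axis at foot z",np.linalg.solve(A,B),"want",hx,hy)
E
sed -i '1a import sys' look.py; python3 lean.py 505.5 265.6 103
```

```text
12.25 [534.22 272.53 175.64] [ 0.37 -0.13  0.92  0.05] w 0.1382075503239194 f 58.63975167274475 [-0.11 -0.26 -0.37] [ 0.28  0.19  1.97  0.    0.22 -1.57]
scene slope deg -0.9702974139964732 offset px at foot -1.0821665558457165 n 49 w 8.246142402243965 t0 1.5 foot at 2.5522743214242967
top slope deg 4.564170107481792 offset px at foot 1.9606648558075357 n 10 w 6.029447743917684 t0 -0.5 foot at 0.9159292262607343
u [ 0.02 -0.    1.  ] lean deg x,y [ 1.21 -0.11]
axis at foot z [509.5  265.71 103.  ] want 505.5 265.6
```

Emit:
arm_command --increments '[{"offset":[0.025,0.0,0.015],"dr":[0,-0.033,0],"hand":-1},{"offset":[0,0,0],"dr":[0,0,0],"hand":-1},{"offset":[0,0,0],"dr":[0,0,0],"hand":-1},{"offset":[0,0,0],"dr":[0,0,0],"hand":-1}]'

```text
time_s: 12.8
eef_pos: [532.2, 272.3, 170.9]
ee_rot: [0.38, -0.128, 0.915, 0.053]
force: [0.4, 0.4, -0.2]
grip_width: 0.14
grip_force: 58.6
```

```bash
python3 to.py 505.5 265.6 100 16;python3 lean.py 505.5 265.6 101
```

```text
12.8 [532.2 272.3 170.9] [ 0.38  -0.128  0.915  0.053] 0.13960008229997192 [ 0.4  0.4 -0.2] [ 0.28  0.19  2.    0.01  0.17 -1.58]
[532.28450924 272.240035   171.4177849 ]
0 off [-0.003, -0.001, -0.003] dr [-0.001, 0.003, -0.001] -1
12.8 [532.18 272.32 170.91] [ 0.38 -0.13  0.91  0.05] w 0.13960008229997192 f 58.574033975601196 [ 0.4   0.4  -0.25] [ 0.28  0.19  2.    0.01  0.17 -1.58]
scene slope deg -0.3874797656469283 offset px at foot -0.9791298901129418 n 51 w 8.246142402243965 t0 0.5 foot at 2.5444546129690666
top slope deg 0.265532236528581 offset px at foot 1.9895913768977267 n 10 w 5.9968018929123295 t0 -1.5 foot at 0.9111811867832166
u [-0.   -0.01  1.  ] lean deg x,y [-0.18 -0.34]
axis at foot z [509.59 265.91 101.  ] want 505.5 265.6
```

Upright now (lean under 0.4°), but the foot is about 4 mm outward. I'll use F=(70.5,1,36), shift, and come down to foot z≈75 to check.

```bash
python3 to.py 505.5 265.6 76 16 70.5,1,36
```

```text
12.95 [532.  272.3 170.7] [ 0.38  -0.128  0.915  0.053] 0.13945031599106225 [-0.8 -0.5  0.3] [ 0.28  0.19  2.    0.01  0.17 -1.58]
[529.22579325 271.3629623  151.3068722 ]
0 off [0.132, -0.001, 0.097] dr [-0.001, 0.003, -0.001] -1
```

Emit:
arm_command --increments '[{"offset":[0.066,0,0.048],"dr":[0,0,0],"hand":-1},{"offset":[0.066,0,0.048],"dr":[0,0,0],"hand":-1},{"offset":[0,0,0],"dr":[0,0,0],"hand":-1},{"offset":[0,0,0],"dr":[0,0,0],"hand":-1}]'

```text
time_s: 13.35
eef_pos: [528.8, 271.3, 150.6]
ee_rot: [0.38, -0.128, 0.915, 0.053]
force: [0.0, 0.5, -0.2]
grip_width: 0.139
grip_force: 58.6
```

```bash
python3 to.py 505.5 265.6 76 16 70.5,1,36;python3 lean.py 505.5 265.6 76
```

```text
13.35 [528.8 271.3 150.6] [ 0.38  -0.128  0.915  0.053] 0.138756247328473 [ 0.   0.5 -0.2] [ 0.28  0.22  2.03  0.01  0.11 -1.58]
[529.22579325 271.3629623  151.3068722 ]
0 off [-0.007, -0.001, -0.002] dr [-0.001, 0.002, -0.001] -1
13.35 [528.82 271.35 150.56] [ 0.38 -0.13  0.91  0.05] w 0.138756247328473 f 58.58025848865509 [ 0.03  0.52 -0.17] [ 0.28  0.22  2.03  0.01  0.11 -1.58]
scene slope deg -0.5201432615243997 offset px at foot -0.5488383383581052 n 46 w 8.246142402243967 t0 3.5 foot at 2.449668198371414
top slope deg 0.09524704618005864 offset px at foot 0.3804927519856597 n 9 w 4.997334910760275 t0 -0.5 foot at 0.8548241259662418
u [-0.   -0.01  1.  ] lean deg x,y [-0.01 -0.38]
axis at foot z [506.34 265.04  76.  ] want 505.5 265.6
```

j5 is falling toward its 0.02 limit, so this outward posture can't reach the well floor. Before changing posture I'll fit simple kinematics from the logged poses and check the alternative: gripper pointing inward-down, with no half turn needed.

```bash
python3 - <<'E'
from tgt import *
from scipy.optimize import least_squares
D=[((.313,1.498,1.331),(182.3,-492,201.8)),((.418,1.327,1.3966),(528.7,-225.6,210.8)),((.45,1.18,1.51),(531.8,272.3,248.6)),((.22,2.03,.11),(528.8,271.3,150.6)),((.19,2.0,.17),(532.2,272.3,170.9))]
def fk(v,j):
    a2,a3,h,L=v;A=j[0];B=A+j[1];C=B+j[2];return np.array([a2*np.sin(A)+a3*np.sin(B)+L*np.sin(C),h+a2*np.cos(A)+a3*np.cos(B)+L*np.cos(C)])
def res(v): return np.concatenate([fk(v,j)-[np.sqrt(p[0]**2+p[1]**2-116**2),p[2]] for j,p in D])
r=least_squares(res,[400,400,300,250]);v=r.x;print(np.round(v,1),np.round(r.fun,1))
a2,a3,h,L=v
for hole in((505.5,265.6),(505,109.8)):
  rad=np.hypot(*hole);az=np.degrees(np.arctan2(hole[1],hole[0])-np.arcsin(116/rad))
  for fz in(10,37,110,150):
    Rt=up(az+180);P=ptcp([*hole,fz],Rt,[70.5,1,36]);j1=np.arctan2(P[1],P[0])-np.arcsin(116/np.hypot(*P[:2]))
    w=P-L*Rt.apply([0,0,1]);rho=np.sqrt(w[0]**2+w[1]**2-116**2);z=w[2]-h;d=np.hypot(rho,z)
    c=(d*d-a2*a2-a3*a3)/2/a2/a3
    if abs(c)>1: print(hole,fz,"out of reach",d,a2+a3);continue
    j3=np.arccos(c);j2=np.arctan2(rho,z)-np.arctan2(a3*np.sin(j3),a2+a3*c);print(hole,"az",round(az,1),"foot z",fz,"P",np.round(P),"wrist",np.round(w),"j1,2,3,5",np.round([j1,j2,j3,np.pi*1.25-j2-j3],2),"elbow h",h+a2*np.cos(j2))
E
```

```text
[487.8 372.2  98.2 268.8] [-0.1  3.2  1.6 -0.  -1.9 -1.9  2.5 -0.9 -1.9 -0.4]
(505.5, 265.6) az 16.0 foot z 10 P [482. 260.  85.] wrist [664. 312. 275.] j1,2,3,5 [0.28 0.88 1.05 1.99] elbow h 407.7075358065038
(505.5, 265.6) az 16.0 foot z 37 P [482. 260. 112.] wrist [664. 312. 302.] j1,2,3,5 [0.28 0.86 1.02 2.05] elbow h 415.65340765713285
(505.5, 265.6) az 16.0 foot z 110 P [482. 260. 185.] wrist [664. 312. 375.] j1,2,3,5 [0.28 0.82 0.9  2.21] elbow h 430.7762683205889
(505.5, 265.6) az 16.0 foot z 150 P [482. 260. 225.] wrist [664. 312. 415.] j1,2,3,5 [0.28 0.81 0.81 2.3 ] elbow h 434.6501884011571
(505, 109.8) az -0.7 foot z 10 P [481. 111.  85.] wrist [671. 109. 275.] j1,2,3,5 [-0.01  0.77  1.28  1.87] elbow h 448.2034295346034
(505, 109.8) az -0.7 foot z 37 P [481. 111. 112.] wrist [671. 109. 302.] j1,2,3,5 [-0.01  0.75  1.25  1.93] elbow h 456.75468917992066
(505, 109.8) az -0.7 foot z 110 P [481. 111. 185.] wrist [671. 109. 375.] j1,2,3,5 [-0.01  0.69  1.15  2.09] elbow h 474.3350373980804
(505, 109.8) az -0.7 foot z 150 P [481. 111. 225.] wrist [671. 109. 415.] j1,2,3,5 [-0.01  0.67  1.08  2.18] elbow h 480.5270804173882
```

Inward-down is feasible for wells 3 and 0, with mid-range joints. Go back: un-tilt, yaw back by 180° about tool z, then tilt inward.

```bash
python3 - <<'E'
from tgt import *
s=ctrl.sense();p,R=s["eef_pos"],rot(s["ee_rot"])
p,R=plan(p,R,[525,270,255],down(196),-1)
print("yaw");p,R=plan(p,R,[500,266,255],down(106),-1,n=11,show=False);p,R=plan(p,R,[482,260,255],down(16),-1,n=11,show=False)
print("tilt");plan(p,R,ptcp([505.5,265.6,100],up(196),[70.5,1,36]),up(196),-1)
E
```

```text
0 off [-0.098, 0.0, -0.106] dr [0.0, 0.167, 0.0] -1
1 off [-0.083, -0.001, -0.117] dr [0.0, 0.168, -0.001] -1
2 off [-0.067, 0.0, -0.128] dr [0.0, 0.167, 0.0] -1
3 off [-0.049, -0.001, -0.135] dr [0.0, 0.167, 0.0] -1
4 off [-0.032, 0.0, -0.141] dr [-0.001, 0.167, -0.001] -1
5 off [-0.013, 0.0, -0.143] dr [0.0, 0.168, 0.0] -1
yaw
tilt
0 off [0.0, 0.0, 0.111] dr [0.0, -0.167, 0.0] -1
1 off [0.014, 0.0, 0.11] dr [0.0, -0.166, 0.0] -1
2 off [0.028, 0.001, 0.107] dr [0.0, -0.167, 0.0] -1
3 off [0.042, 0.0, 0.102] dr [0.0, -0.166, 0.0] -1
4 off [0.055, 0.0, 0.096] dr [0.0, -0.167, 0.0] -1
5 off [0.067, 0.0, 0.088] dr [0.0, -0.167, 0.0] -1
```

Emit:
arm_command --increments '[{"offset":[-0.098,0,-0.106],"dr":[0,0.167,0],"hand":-1},{"offset":[-0.083,0,-0.117],"dr":[0,0.167,0],"hand":-1},{"offset":[-0.067,0,-0.128],"dr":[0,0.167,0],"hand":-1},{"offset":[-0.049,0,-0.135],"dr":[0,0.167,0],"hand":-1},{"offset":[-0.032,0,-0.141],"dr":[0,0.167,0],"hand":-1},{"offset":[-0.013,0,-0.143],"dr":[0,0.168,0],"hand":-1},{"offset":[0,0,0],"dr":[0,0,0.18],"hand":-1},{"offset":[0,0,0],"dr":[0,0,0.18],"hand":-1}]'

```text
time_s: 14.3
eef_pos: [523.8, 269.9, 246.5]
ee_rot: [0.026, 0.005, 1.0, 0.008]
force: [-0.5, -0.4, -1.1]
grip_width: 0.139
grip_force: 58.8
```

Emit:
arm_command --increments '[{"offset":[0,0,0],"dr":[0,0,0.18],"hand":-1},{"offset":[0,0,0],"dr":[0,0,0.18],"hand":-1},{"offset":[0,0,0],"dr":[0,0,0.18],"hand":-1},{"offset":[0,0,0],"dr":[0,0,0.18],"hand":-1},{"offset":[0,0,0],"dr":[0,0,0.18],"hand":-1},{"offset":[0,0,0],"dr":[0,0,0.18],"hand":-1},{"offset":[0,0,0],"dr":[0,0,0.18],"hand":-1},{"offset":[0,0,0],"dr":[0,0,0.18],"hand":-1}]'

```text
time_s: 15.1
eef_pos: [523.0, 269.7, 246.5]
ee_rot: [0.017, 0.54, 0.841, 0.02]
force: [-0.5, 0.1, -0.0]
grip_width: 0.135
grip_force: 58.8
```

Emit:
arm_command --increments '[{"offset":[0,0,0],"dr":[0,0,0.18],"hand":-1},{"offset":[0,0,0],"dr":[0,0,0.18],"hand":-1},{"offset":[0,0,0],"dr":[0,0,0.18],"hand":-1},{"offset":[0,0,0],"dr":[0,0,0.18],"hand":-1},{"offset":[0,0,0],"dr":[0,0,0.18],"hand":-1},{"offset":[0,0,0],"dr":[0,0,0.18],"hand":-1},{"offset":[0,0,0],"dr":[0,0,0.18],"hand":-1},{"offset":[0,0,0],"dr":[0,0,0.18],"hand":-1}]'

```text
time_s: 15.9
eef_pos: [523.0, 269.8, 246.5]
ee_rot: [0.004, 0.907, 0.421, 0.026]
force: [0.0, -0.8, -0.3]
grip_width: 0.136
grip_force: 58.8
```

Emit:
arm_command --increments '[{"offset":[0,0,0],"dr":[0,0,0.18],"hand":-1},{"offset":[0,0,0],"dr":[0,0,0.18],"hand":-1},{"offset":[0,0,0],"dr":[0,0,0.18],"hand":-1},{"offset":[0,0,0],"dr":[0,0,0.18],"hand":-1},{"offset":[0,0,0],"dr":[0,0,0],"hand":-1},{"offset":[0,0,0],"dr":[0,0,0],"hand":-1}]'

```text
time_s: 16.5
eef_pos: [523.0, 269.7, 246.4]
ee_rot: [-0.003, 0.987, 0.156, 0.026]
force: [0.2, -0.7, -0.5]
grip_width: 0.136
grip_force: 58.8
```

```bash
python3 to.py 505.5 265.6 100 196 70.5,1,36
```

```text
16.5 [523.  269.7 246.4] [-0.003  0.987  0.156  0.026] 0.13572649230756387 [ 0.2 -0.7 -0.5] [0.28 0.4  1.27 0.   1.42 1.53]
[481.77420675 259.8370377  175.3068722 ]
0 off [-0.064, -0.005, 0.096] dr [0.003, -0.178, 0.007] -1
1 off [-0.05, -0.004, 0.103] dr [0.003, -0.178, 0.007] -1
2 off [-0.035, -0.004, 0.109] dr [0.003, -0.178, 0.006] -1
3 off [-0.019, -0.003, 0.114] dr [0.003, -0.177, 0.007] -1
4 off [-0.004, -0.003, 0.115] dr [0.003, -0.178, 0.007] -1
5 off [0.013, -0.002, 0.114] dr [0.003, -0.178, 0.007] -1
```

Emit:
arm_command --increments '[{"offset":[-0.064,-0.005,0.096],"dr":[0.003,-0.178,0.007],"hand":-1},{"offset":[-0.05,-0.004,0.103],"dr":[0.003,-0.178,0.007],"hand":-1},{"offset":[-0.035,-0.004,0.109],"dr":[0.003,-0.178,0.007],"hand":-1},{"offset":[-0.019,-0.003,0.114],"dr":[0.003,-0.178,0.007],"hand":-1},{"offset":[-0.004,-0.003,0.115],"dr":[0.003,-0.178,0.007],"hand":-1},{"offset":[0.013,-0.002,0.114],"dr":[0.003,-0.178,0.007],"hand":-1},{"offset":[0,0,0],"dr":[0,0,0],"hand":-1},{"offset":[0,0,0],"dr":[0,0,0],"hand":-1}]'

```text
time_s: 17.3
eef_pos: [482.1, 260.1, 175.0]
ee_rot: [0.052, 0.915, 0.127, -0.378]
force: [0.1, -0.4, -0.6]
grip_width: 0.143
grip_force: 58.8
```

```bash
python3 to.py 505.5 265.6 100 196 70.5,1,36; python3 lean.py 505.5 265.6 100; sed -n 1,3p lean.py >/dev/null; cp pics/hov.png /dev/null; python3 - <<'E'
from look import *
np.set_printoptions(linewidth=250)
X=np.array([505.5,265.6,0]);h=cv2.cvtColor(I["top"],cv2.COLOR_BGR2HSV);m=cv2.inRange(h,(3,100,40),(17,255,255))[238:270,130:185]
for r in m[::1]: print(''.join('#' if v else '.' for v in r))
E
```

```text
17.3 [482.1 260.1 175. ] [ 0.052  0.915  0.127 -0.378] 0.1425891993807366 [ 0.1 -0.4 -0.6] [0.28 0.91 0.8  0.   2.22 1.57]
[481.77420675 259.8370377  175.3068722 ]
0 off [-0.004, 0.001, 0.0] dr [-0.004, -0.003, -0.002] -1
17.3 [482.09 260.05 175.02] [ 0.05  0.92  0.13 -0.38] w 0.1425891993807366 f 58.753931522369385 [ 0.08 -0.43 -0.56] [0.28 0.91 0.8  0.   2.22 1.57]
scene slope deg 0.3489691349533383 offset px at foot 0.179660574427792 n 38 w 8.246142402243967 t0 4.5 foot at 2.5405582373091975
top slope deg -1.747575200191823 offset px at foot 0.5376852655117819 n 13 w 4.997334910760275 t0 0.5 foot at 0.9088210261356469
u [-0.01 -0.    1.  ] lean deg x,y [-0.65 -0.04]
axis at foot z [506.56 266.42 100.  ] want 505.5 265.6
17.45 [482.03 260.18 177.65] [ 0.05  0.92  0.13 -0.38] w 0.13752750021523294 f 58.78576576709747 [-0.03  0.59 -0.64] [0.28 0.91 0.8  0.   2.22 1.58]
.......................................................
.......................................................
.......................................................
..................................................
[... 873 characters left out ...]
#######.....................
..........#######......######..........................
...........###.........................................
.......................................................
.......................................................
.......................................................
.......................................................
.......................................................
.......................................................
.......................................................
.......................................................
.......................................................
.......................................................
```

Well aligned (axis within 1 mm, lean 0.6°). Lower in steps, watching the force.

Emit:
arm_command --increments '[{"offset":[0.07,0,0.07],"dr":[0,0,0],"hand":-1},{"offset":[0.07,0,0.07],"dr":[0,0,0],"hand":-1},{"offset":[0.06,0,0.06],"dr":[0,0,0],"hand":-1},{"offset":[0.06,0,0.06],"dr":[0,0,0],"hand":-1},{"offset":[0,0,0],"dr":[0,0,0],"hand":-1}]'

```text
time_s: 18.1
eef_pos: [481.1, 259.7, 129.2]
ee_rot: [0.053, 0.914, 0.126, -0.381]
force: [0.9, 0.2, -1.5]
grip_width: 0.139
grip_force: 58.7
```

```bash
python3 to.py 505.5 265.6 57 196 70.5,1,36; python3 lean.py 505.5 265.6 70|tail -5
```

```text
18.1 [481.1 259.7 129.2] [ 0.053  0.914  0.126 -0.381] 0.13896234847606675 [ 0.9  0.2 -1.5] [0.28 0.95 0.85 0.   2.13 1.58]
[481.77420675 259.8370377  132.3068722 ]
0 off [-0.014, 0.001, -0.022] dr [-0.004, 0.005, -0.004] -1
18.1 [481.1  259.73 129.25] [ 0.05  0.91  0.13 -0.38] w 0.13896234847606675 f 58.720622062683105 [ 0.87  0.24 -1.48] [0.28 0.95 0.85 0.   2.13 1.58]
scene slope deg 0.19085119571796988 offset px at foot 0.2709102640497828 n 31 w 7.275016916317302 t0 -1.5 foot at 2.427708300346442
top slope deg 0.07737300511672221 offset px at foot 0.1573705438178484 n 12 w 4.997334910760275 t0 -1.5 foot at 0.8420781900156784
u [-0.  0.  1.] lean deg x,y [-0.    0.13]
axis at foot z [505.81 266.23  70.  ] want 505.5 265.6
```

It has entered the well with no side force. Continue.

Emit:
arm_command --increments '[{"offset":[0.055,0,0.055],"dr":[0,0,0],"hand":-1},{"offset":[0.055,0,0.055],"dr":[0,0,0],"hand":-1},{"offset":[0.055,0,0.055],"dr":[0,0,0],"hand":-1},{"offset":[0.05,0,0.05],"dr":[0,0,0],"hand":-1},{"offset":[0,0,0],"dr":[0,0,0],"hand":-1}]'

```text
time_s: 18.75
eef_pos: [481.1, 259.8, 93.1]
ee_rot: [0.053, 0.915, 0.126, -0.381]
force: [-0.6, 0.8, -1.0]
grip_width: 0.134
grip_force: 58.7
```

Emit:
arm_command --increments '[{"offset":[0.018,0,0.018],"dr":[0,0,0],"hand":-1},{"offset":[0,0,0],"dr":[0,0,0],"hand":-1}]'

```text
time_s: 18.95
eef_pos: [481.6, 259.9, 91.4]
ee_rot: [0.053, 0.915, 0.126, -0.38]
force: [0.3, 0.3, -0.7]
grip_width: 0.14
grip_force: 58.7
```

Emit:
arm_command --increments '[{"offset":[0.018,0,0.018],"dr":[0,0,0],"hand":-1},{"offset":[0,0,0],"dr":[0,0,0],"hand":-1}]'

```text
time_s: 19.15
eef_pos: [481.5, 259.9, 88.3]
ee_rot: [0.053, 0.915, 0.126, -0.38]
force: [-0.0, -0.4, 0.7]
grip_width: 0.136
grip_force: 58.7
```

Emit:
arm_command --increments '[{"offset":[0.018,0,0.018],"dr":[0,0,0],"hand":-1},{"offset":[0,0,0],"dr":[0,0,0],"hand":-1}]'

```text
time_s: 19.35
eef_pos: [481.5, 259.9, 85.1]
ee_rot: [0.053, 0.915, 0.126, -0.38]
force: [0.3, -0.9, -1.3]
grip_width: 0.139
grip_force: 58.7
```

Emit:
arm_command --increments '[{"offset":[0.015,0,0.015],"dr":[0,0,0],"hand":-1},{"offset":[0,0,0],"dr":[0,0,0],"hand":-1}]'

```text
time_s: 19.55
eef_pos: [481.5, 259.9, 82.5]
ee_rot: [0.053, 0.915, 0.126, -0.38]
force: [-0.1, 0.0, 0.7]
grip_width: 0.14
grip_force: 58.7
```

Emit:
arm_command --increments '[{"offset":[0.012,0,0.012],"dr":[0,0,0],"hand":-1},{"offset":[0,0,0],"dr":[0,0,0],"hand":-1}]'

```text
time_s: 19.75
eef_pos: [481.5, 259.9, 80.5]
ee_rot: [0.053, 0.915, 0.126, -0.38]
force: [-0.0, -0.6, -0.4]
grip_width: 0.136
grip_force: 58.7
```

Emit:
arm_command --increments '[{"offset":[0.012,0,0.012],"dr":[0,0,0],"hand":-1},{"offset":[0,0,0],"dr":[0,0,0],"hand":-1}]'

```text
time_s: 19.95
eef_pos: [481.6, 259.9, 79.5]
ee_rot: [0.052, 0.915, 0.126, -0.38]
force: [0.6, 0.6, 3.8]
grip_width: 0.139
grip_force: 59.4
```

Emit:
arm_command --increments '[{"offset":[0.012,0,0.012],"dr":[0,0,0],"hand":-1},{"offset":[0,0,0],"dr":[0,0,0],"hand":-1}]'

```text
time_s: 20.15
eef_pos: [481.7, 259.9, 79.4]
ee_rot: [0.052, 0.915, 0.126, -0.379]
force: [-0.1, -0.0, 15.0]
grip_width: 0.136
grip_force: 60.1
```

Contact with the floor (15 N at full depth). Release and retreat along the tool axis.

Emit:
arm_command --increments '[{"offset":[-0.008,0,-0.008],"dr":[0,0,0],"hand":-1},{"offset":[0,0,0],"dr":[0,0,0],"hand":-0.6},{"offset":[0,0,0],"dr":[0,0,0],"hand":-0.2},{"offset":[0,0,0],"dr":[0,0,0],"hand":-0.2},{"offset":[0,0,-0.1],"dr":[0,0,0],"hand":-0.2},{"offset":[0,0,-0.25],"dr":[0,0,0],"hand":-0.2},{"offset":[0,0,-0.3],"dr":[0,0,0],"hand":-0.2},{"offset":[0,0,-0.3],"dr":[0,0,0],"hand":-0.2}]'

```text
time_s: 20.95
eef_pos: [553.2, 279.9, 152.5]
ee_rot: [0.052, 0.915, 0.126, -0.379]
force: [1.6, 0.1, 0.7]
grip_width: 0.398
grip_force: 0.0
```

```bash
python3 lean.py 505.5 265.6 70; python3 - <<'E'
from look import *
h=cv2.cvtColor(I["scene"],cv2.COLOR_BGR2HSV);m=cv2.inRange(h,(3,100,40),(17,255,255));m[:,:395]=0;m[:,450:]=0;m[:150]=0;m[270:]=0
ys,xs=np.where(m);k=ys==ys.min();print("top of orange",xs[k].mean(),ys.min(),"expected z121/148",proj(S,np.array([505.6,265.8,121])),proj(S,np.array([505.6,265.8,148])),"bottom",ys.max(),proj(S,np.array([505.6,265.8,65])))
E
```

```text
20.95 [553.22 279.88 152.55] [ 0.05  0.92  0.13 -0.38] w 0.39772946992712366 f 0.0 [1.62 0.09 0.73] [0.28 1.21 0.27 0.   2.44 1.58]
scene slope deg -41.489707432062595 offset px at foot -2.4848551507356818 n 2 w 7.7605796592806335 t0 -1.5 foot at 2.427708300346442
top slope deg 0.5849232807302156 offset px at foot 0.2940652149170128 n 9 w 4.997334910760275 t0 -1.5 foot at 0.8420781900156784
u [ 0.02 -0.58  0.81] lean deg x,y [  1.4  -35.54]
axis at foot z [506.3  261.13  70.  ] want 505.5 265.6
21.1 [553.11 279.83 149.38] [ 0.05  0.92  0.13 -0.38] w 0.3956608210299975 f 0.0 [-0.01 -0.61 -1.2 ] [0.28 1.21 0.28 0.   2.44 1.58]Traceback (most recent call last):
  File "<stdin>", line 3, in <module>
    return umr_minimum(a, axis, None, out, keepdims, initial, where)
ValueError: zero-size array to reduction operation minimum which has no identity
```

```bash
python3 - <<'E'
from tgt import *
s=ctrl.sense();p,R=s["eef_pos"],rot(s["ee_rot"])
p,R=plan(p,R,[548,255,250],R,0,n=3)
print("B");p,R=plan(p,R,[516,-156,210],down(12.8),0,vmax=44)
E
```

```text
0 off [-0.218, 0.063, -0.177] dr [0.0, 0.0, 0.0] 0
1 off [-0.218, 0.063, -0.177] dr [0.0, 0.0, 0.0] 0
2 off [-0.219, 0.063, -0.177] dr [0.0, 0.0, 0.0] 0
B
0 off [-0.06, 0.322, 0.108] dr [0.003, 0.101, 0.006] 0
1 off [-0.066, 0.323, 0.102] dr [0.002, 0.1, 0.006] 0
2 off [-0.073, 0.324, 0.096] dr [0.003, 0.101, 0.007] 0
3 off [-0.078, 0.324, 0.089] dr [0.002, 0.1, 0.006] 0
4 off [-0.084, 0.325, 0.082] dr [0.003, 0.101, 0.006] 0
5 off [-0.088, 0.325, 0.075] dr [0.003, 0.101, 0.006] 0
6 off [-0.092, 0.326, 0.067] dr [0.002, 0.1, 0.006] 0
7 off [-0.096, 0.326, 0.059] dr [0.003, 0.101, 0.007] 0
0 off [-0.098, 0.327, 0.05] dr [0.002, 0.1, 0.006] 0
1 off [-0.101, 0.328, 0.042] dr [0.003, 0.101, 0.006] 0
```

Raising at full stretch would be out of reach, so I'll plan directly, un-tilting while moving −y.

```bash
python3 - <<'E'
from tgt import *
s=ctrl.sense();p,R=s["eef_pos"],rot(s["ee_rot"])
p,R=plan(p,R,[516,-156,215],down(12.8),0,vmax=44)
E
```

```text
0 off [-0.117, 0.31, 0.047] dr [0.002, 0.091, 0.006] 0
1 off [-0.118, 0.311, 0.038] dr [0.003, 0.092, 0.005] 0
2 off [-0.119, 0.312, 0.029] dr [0.002, 0.091, 0.006] 0
3 off [-0.119, 0.312, 0.02] dr [0.002, 0.092, 0.006] 0
4 off [-0.12, 0.313, 0.01] dr [0.003, 0.091, 0.005] 0
5 off [-0.118, 0.313, 0.002] dr [0.002, 0.092, 0.006] 0
6 off [-0.117, 0.313, -0.008] dr [0.002, 0.091, 0.005] 0
7 off [-0.114, 0.315, -0.016] dr [0.003, 0.092, 0.006] 0
0 off [-0.112, 0.314, -0.025] dr [0.002, 0.091, 0.006] 0
1 off [-0.108, 0.315, -0.034] dr [0.003, 0.092, 0.005] 0
2 off [-0.104, 0.316, -0.042] dr [0.002, 0.091, 0.006] 0
```

Emit:
arm_command --increments '[{"offset":[-0.117,0.31,0.047],"dr":[0.002,0.091,0.006],"hand":0},{"offset":[-0.118,0.311,0.038],"dr":[0.002,0.091,0.006],"hand":0},{"offset":[-0.119,0.312,0.029],"dr":[0.002,0.091,0.006],"hand":0},{"offset":[-0.119,0.312,0.02],"dr":[0.002,0.092,0.006],"hand":0},{"offset":[-0.12,0.313,0.01],"dr":[0.003,0.091,0.006],"hand":0},{"offset":[-0.118,0.313,0.002],"dr":[0.002,0.092,0.006],"hand":0},{"offset":[-0.117,0.313,-0.008],"dr":[0.002,0.091,0.006],"hand":0},{"offset":[-0.114,0.315,-0.016],"dr":[0.003,0.092,0.006],"hand":0}]'

```text
time_s: 22.05
eef_pos: [526.6, -28.4, 198.0]
ee_rot: [0.016, 0.987, 0.117, -0.112]
force: [1.2, 0.1, -0.2]
grip_width: 0.498
grip_force: 0.0
```

Emit:
arm_command --increments '[{"offset":[-0.112,0.314,-0.025],"dr":[0.002,0.091,0.006],"hand":0},{"offset":[-0.108,0.315,-0.034],"dr":[0.003,0.092,0.005],"hand":0},{"offset":[-0.104,0.316,-0.042],"dr":[0.002,0.091,0.006],"hand":0},{"offset":[0,0,0],"dr":[0,0,0],"hand":0},{"offset":[0,0,0],"dr":[0,0,0],"hand":0}]'

```text
time_s: 22.55
eef_pos: [517.5, -145.9, 216.2]
ee_rot: [0.001, 0.994, 0.11, -0.007]
force: [0.1, 0.2, -0.0]
grip_width: 0.503
grip_force: 0.0
```

```bash
python3 lean.py 505.5 265.6 70; python3 - <<'E'
from look import *
from plan import plan,down
h=cv2.cvtColor(I["scene"],cv2.COLOR_BGR2HSV);m=cv2.inRange(h,(3,100,40),(17,255,255));m[:,:395]=0;m[:,450:]=0;m[:150]=0;m[270:]=0
ys,xs=np.where(m);k=ys==ys.min();print("orange top",xs[k].mean(),ys.min(),"z121",proj(S,np.array([505.6,265.8,121])),"bottom",ys.max(),proj(S,np.array([505.6,265.8,65])))
m=cv2.inRange(cv2.cvtColor(I["wrist"],cv2.COLOR_BGR2HSV),(4,120,70),(16,255,255));m[:60]=0;m[330:]=0;m[:,:240]=0;m[:,340:]=0
r=[y for y in range(420) if (m[y]>0).sum()>=7];f=np.polyfit(r,[np.where(m[y])[0].mean() for y in r],1)
u=np.array([-.69,-.157,.707])
for k in(15,60,95):
    q=proj(W,np.array([515,-156.3,93.2])+u*(k-95));print(k,q,"handle centre col",np.polyval(f,q[1]))
plan(P,R,[516,-156,54],down(12.8),0,n=5)
E
```

```text
22.55 [ 517.49 -145.89  216.24] [ 0.    0.99  0.11 -0.01] w 0.503463489062989 f 0.0 [ 0.12  0.24 -0.03] [-0.49  0.34  1.43 -0.01  1.39  0.86]
scene slope deg 0.34187965703092926 offset px at foot 0.1167569885221284 n 24 w 7.275016916317302 t0 -1.5 foot at 2.427708300346442
top slope deg 1.8704694812197855 offset px at foot 0.2874623282711367 n 9 w 4.997334910760275 t0 -1.5 foot at 0.8420781900156784
u [0.01 0.01 1.  ] lean deg x,y [0.54 0.52]
axis at foot z [506.1  266.09  70.  ] want 505.5 265.6
22.7 [ 518.97 -144.67  216.3 ] [ 0.    0.99  0.11 -0.01] w 0.49846045131821115 f 0.0 [ 0.5  -0.   -0.56] [-0.48  0.34  1.42 -0.01  1.39  0.86]
orange top 416.0 228 z121 [418.3 229.2] bottom 258 [412.11 254.41]
15 [294.86 125.86] handle centre col 295.3106087438555
60 [295.38 161.65] handle centre col 295.97435902627166
95 [295.83 192.73] handle centre col 296.550715818648
0 off [-0.005, 0.017, 0.271] dr [0.0, 0.003, 0.0] 0
1 off [-0.006, 0.018, 0.27] dr [0.0, 0.004, 0.0] 0
2 off [-0.007, 0.017, 0.271] dr [0.0, 0.003, 0.0] 0
3 off [-0.007, 0.017, 0.27] dr [0.0, 0.004, 0.0] 0
4 off [-0.009, 0.017, 0.271] dr [0.0, 0.003, 0.0] 0
```

The pick is standing upright in well 3 (handle top at row 228 against 229 expected when home). The spatula estimate is confirmed, so descend.

Emit:
arm_command --increments '[{"offset":[-0.02,0.088,0.05],"dr":[0,0.016,0],"hand":0},{"offset":[-0.007,0,0.25],"dr":[0,0,0],"hand":0},{"offset":[-0.007,0,0.26],"dr":[0,0,0],"hand":0},{"offset":[0,0,0.26],"dr":[0,0,0],"hand":0},{"offset":[0,0,0.26],"dr":[0,0,0],"hand":0},{"offset":[0,0,0.26],"dr":[0,0,0],"hand":0},{"offset":[0,0,0],"dr":[0,0,0],"hand":0},{"offset":[0,0,0],"dr":[0,0,0],"hand":0}]'

```text
time_s: 23.65
eef_pos: [517.9, -158.0, 56.7]
ee_rot: [0.001, 0.994, 0.11, 0.0]
force: [0.2, 0.1, 0.6]
grip_width: 0.499
grip_force: 0.0
```

Emit:
arm_command --increments '[{"offset":[-0.01,-0.013,0.025],"dr":[0,0,0],"hand":0},{"offset":[0,0,0],"dr":[0,0,0],"hand":-0.4},{"offset":[0,0,0],"dr":[0,0,0],"hand":-0.7},{"offset":[0,0,0],"dr":[0,0,0],"hand":-1},{"offset":[0,0,0],"dr":[0,0,0],"hand":-1},{"offset":[0,0,0],"dr":[0,0,0],"hand":-1}]' --grip_force 60

```text
time_s: 24.25
eef_pos: [516.6, -156.6, 54.2]
ee_rot: [0.001, 0.994, 0.111, 0.001]
force: [-2.8, 1.5, 5.4]
grip_width: 0.137
grip_force: 58.5
```

Same grip as before. Lift.

Emit:
arm_command --increments '[{"offset":[0,0,-0.05],"dr":[0,0,0],"hand":-1},{"offset":[0,0,-0.1],"dr":[0,0,0],"hand":-1},{"offset":[0,0,-0.2],"dr":[0,0,0],"hand":-1},{"offset":[0,0,-0.25],"dr":[0,0,0],"hand":-1},{"offset":[0,0,-0.3],"dr":[0,0,0],"hand":-1},{"offset":[0,0,-0.3],"dr":[0,0,0],"hand":-1},{"offset":[0,0,-0.3],"dr":[0,0,0],"hand":-1},{"offset":[0,0,0],"dr":[0,0,0],"hand":-1}]'

```text
time_s: 25.05
eef_pos: [517.7, -156.9, 239.0]
ee_rot: [0.003, 0.994, 0.111, 0.004]
force: [-0.3, -0.2, -1.0]
grip_width: 0.139
grip_force: 58.5
```

```bash
python3 - <<'E'
from tgt import *
s=ctrl.sense();p,R=s["eef_pos"],rot(s["ee_rot"]);print(s["time_s"],p,s["grip_width"])
Pf=ptcp([505,109.8,100],up(179.3),[66.3,1,29]);print(Pf)
p,R=plan(p,R,[Pf[0],Pf[1],250],down(-0.7),-1,vmax=40)
print("tilt");plan(p,R,Pf,up(179.3),-1)
E
```

```text
25.05 [ 517.73670672 -156.9494206   239.03963162] 0.13949427547107707
[478.63910244 111.12214978 167.38727625]
0 off [0.025, -0.321, -0.015] dr [0.001, -0.002, 0.043] -1
1 off [0.014, -0.323, -0.015] dr [0.001, -0.001, 0.042] -1
2 off [0.003, -0.322, -0.015] dr [0.002, -0.002, 0.043] -1
3 off [-0.008, -0.322, -0.015] dr [0.001, -0.001, 0.042] -1
4 off [-0.018, -0.322, -0.014] dr [0.001, -0.002, 0.043] -1
5 off [-0.029, -0.321, -0.014] dr [0.001, -0.001, 0.042] -1
6 off [-0.04, -0.32, -0.013] dr [0.002, -0.002, 0.043] -1
tilt
0 off [0.0, 0.0, 0.115] dr [0.0, -0.167, 0.0] -1
1 off [0.015, 0.0, 0.113] dr [0.0, -0.166, 0.0] -1
2 off [0.03, 0.0, 0.111] dr [0.0, -0.167, 0.0] -1
3 off [0.044, 0.0, 0.106] dr [0.0, -0.166, 0.0] -1
4 off [0.057, 0.0, 0.1] dr [0.0, -0.167, 0.0] -1
5 off [0.07, 0.0, 0.091] dr [0.0, -0.167, 0.0] -1
```

Emit:
arm_command --increments '[{"offset":[0.025,-0.321,-0.015],"dr":[0,0,0.043],"hand":-1},{"offset":[0.014,-0.323,-0.015],"dr":[0,0,0.042],"hand":-1},{"offset":[0.003,-0.322,-0.015],"dr":[0,0,0.043],"hand":-1},{"offset":[-0.008,-0.322,-0.015],"dr":[0,0,0.042],"hand":-1},{"offset":[-0.018,-0.322,-0.014],"dr":[0,0,0.043],"hand":-1},{"offset":[-0.029,-0.321,-0.014],"dr":[0,0,0.042],"hand":-1},{"offset":[-0.04,-0.32,-0.013],"dr":[0,0,0.043],"hand":-1},{"offset":[0,0,0],"dr":[0,0,0],"hand":-1}]'

```text
time_s: 25.85
eef_pos: [476.1, 115.3, 245.4]
ee_rot: [0.0, 1.0, -0.004, 0.0]
force: [-0.9, -0.8, -1.3]
grip_width: 0.135
grip_force: 58.6
```

Emit:
arm_command --increments '[{"offset":[0,0,0.105],"dr":[0,-0.167,0],"hand":-1},{"offset":[0.015,0,0.105],"dr":[0,-0.167,0],"hand":-1},{"offset":[0.03,0,0.105],"dr":[0,-0.167,0],"hand":-1},{"offset":[0.044,0,0.103],"dr":[0,-0.167,0],"hand":-1},{"offset":[0.057,0,0.1],"dr":[0,-0.167,0],"hand":-1},{"offset":[0.07,0,0.091],"dr":[0,-0.167,0],"hand":-1},{"offset":[0,0,0],"dr":[0,0,0],"hand":-1},{"offset":[0,0,0],"dr":[0,0,0],"hand":-1}]'

```text
time_s: 26.65
eef_pos: [477.8, 111.3, 165.5]
ee_rot: [-0.002, 0.924, -0.006, -0.382]
force: [0.0, 0.2, 0.0]
grip_width: 0.141
grip_force: 58.7
```

```bash
python3 to.py 505 109.8 100 179.3 66.3,1,29; python3 lean.py 505 109.8 100
```

```text
26.65 [477.8 111.3 165.5] [-0.002  0.924 -0.006 -0.382] 0.14068392916493655 [0.  0.2 0. ] [-0.01  0.77  1.08  0.    2.07  1.57]
[478.63910244 111.12214978 167.38727625]
0 off [-0.006, 0.002, -0.016] dr [0.0, -0.001, -0.001] -1
26.65 [477.8  111.34 165.47] [-0.    0.92 -0.01 -0.38] w 0.14068392916493655 f 58.71387183666229 [0.02 0.16 0.03] [-0.01  0.77  1.08  0.    2.07  1.57]
scene slope deg -0.4080603911426388 offset px at foot 0.5113735809202187 n 37 w 7.069286659395663 t0 0.5 foot at 2.393838972338377Traceback (most recent call last):
  File "lean.py", line 11, in <module>
    for i in range(int(t.min()),int(t.max())+1):
                       ~~~~~^^
    return umr_minimum(a, axis, None, out, keepdims, initial, where)
ValueError: zero-size array to reduction operation minimum which has no identity
```

The arm hides the top view here, so I'll use scene plus wrist.

```bash
cat > lean2.py <<'E'
from look import *
hx,hy,fz=map(float,sys.argv[1:4]);X=np.array([hx,hy,0]);N=[]
m=cv2.inRange(cv2.cvtColor(I["wrist"],cv2.COLOR_BGR2HSV),(3,100,40),(17,255,255));m[:,:255]=0;m[:,320:]=0
r=[y for y in range(90,330) if (m[y]>0).sum()>=10];f=np.polyfit(r,[np.where(m[y])[0][[0,-1]].mean() for y in r],1)
print("wrist rows",r[0],r[-1],"hole proj",proj(W,X+[0,0,65]))
N.append((W,(np.polyval(f,r[0]),r[0]),(np.polyval(f,r[-1]),r[-1])));print(N[0][1:])
a,b=proj(S,X+[0,0,fz-5]),proj(S,X+[0,0,fz+112])
m=cv2.inRange(cv2.cvtColor(I["scene"],cv2.COLOR_BGR2HSV),(3,100,40),(17,255,255))
e=(b-a)/np.linalg.norm(b-a);nn=np.array([-e[1],e[0]]);L=np.linalg.norm(b-a)
ys,xs=np.where(m);d=np.c_[xs,ys]-a;t=d@e;l=d@nn;k=(abs(l)<10)&(t>-6)&(t<L);t,l=t[k],l[k];B=[]
for i in range(int(t.min()),int(t.max())+1):
    q=l[(t>=i)&(t<i+1)]
    if len(q)>2:B.append((i+.5,(q.min()+q.max())/2,np.ptp(q)))
B=np.array(B);B=B[abs(B[:,2]-np.percentile(B[:,2],75))<1.3];g=np.polyfit(B[:,0],B[:,1],1)
pt=lambda s:a+e*s+nn*np.polyval(g,s)
print("scene slope",np.degrees(g[0]),"off",np.polyval(g,5*L/117),"t0",B[0,0],"foot exp",5*L/117)
N.append((S,pt(B[0,0]),pt(B[-1,0])))
A=[];c=[]
for C,p,q in N:
    n=np.cross(ray(C,p)[1],ray(C,q)[1]);n/=np.linalg.norm(n);A.append(n);c.append(n@ray(C,p)[0])
u=np.cross(*A);u/=np.linalg.norm(u)*np.sign(u[2]);print("lean deg",np.degrees(np.arcsin(u[:2])))
print("axis at fz",np.linalg.solve(A+[[0,0,1.]],c+[fz]),"at 65",np.linalg.solve(A+[[0,0,1.]],c+[65]))
hw=proj(W,X+[0,0,65]).round().astype(int);gw=cv2.cvtColor(I["wrist"],6)
cv2.imwrite("pics/hov2.png",np.hstack([crop(I["wrist"],hw,50),crop(I["scene"],proj(S,X+[0,0,80]),35)]))
E
python3 lean2.py 505 109.8 100
```

```text
26.8 [477.86 111.69 167.89] [-0.    0.92 -0.01 -0.38] w 0.13927901292001219 f 58.7371963262558 [-0.26  0.24 -0.29] [-0.01  0.77  1.08  0.    2.07  1.57]
wrist rows 114 321 hole proj [286.46  78.71]
((np.float64(285.7902294246347), 114), (np.float64(286.4208391310255), 321))
scene slope -0.09111960752926045 off 0.5588058525884042 t0 2.5 foot exp 2.393838972338377
lean deg [ 0.01 -0.13]
axis at fz [503.92 110.24 100.  ] at 65 [503.91 110.32  65.  ]
crop org 236 29 scale 3.9
crop org 307 169 scale 5.571428571428571
```

View pics/hov2.png

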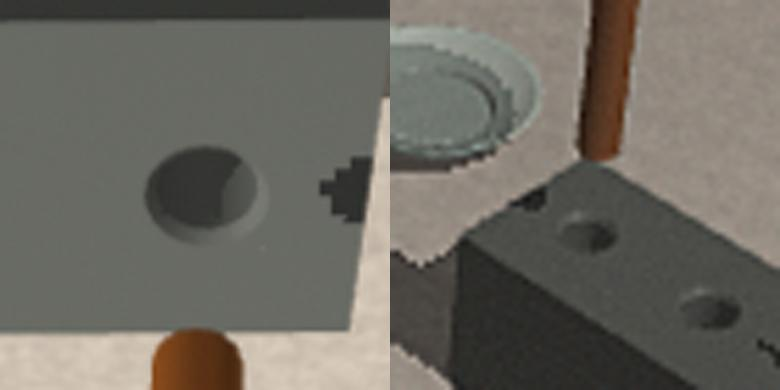

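Wrist half: the spatula's foot is at crop (197,350) and the mouth centre at about (205,195), so the mouth is roughly 2.5 px (1.7 mm) to the −y side. Scene half: the mouth is at crop (587,234). I'll compare with the axis.

```bash
python3 - <<'E'
from h import *
from rig import ctrl
S=ctrl.camera_info("scene");W=ctrl.camera_info("wrist");T=ctrl.camera_info("top")
A=np.array([503.9,110.3,65])
print("scene axis@65",proj(S,A),"hole seen",307+197/5.571,169+234/5.571,"wrist axis@65",proj(W,A),"hole seen",236+205.5/3.9,29+195/3.9)
print("hole by tri",tri((S,(342.4,211.)),(W,(288.6,79.))), "wrist on z65",onz(W,(288.6,79.),65),"scene on z65",onz(S,(342.4,211.),65))
E
```

```text
scene axis@65 [342.07298387 210.5249258 ] hole seen 342.3616944893197 211.0032310177706 wrist axis@65 [285.79578533  80.39382825] hole seen 288.6923076923077 79.0
hole by tri (array([500.63487611, 108.50946983,  60.61199909]), [0.37, 0.37]) wrist on z65 [505.01155038 108.46441682  65.        ] scene on z65 [504.5050721  111.61268416  65.        ]
```

The views disagree by about 1 mm, so I'll shift 0.8 mm in −y and lower gently with the chamfer's help.

Emit:
arm_command --increments '[{"offset":[0.06,0.007,0.06],"dr":[0,0,0],"hand":-1},{"offset":[0.05,0,0.05],"dr":[0,0,0],"hand":-1},{"offset":[0.05,0,0.05],"dr":[0,0,0],"hand":-1},{"offset":[0.04,0,0.04],"dr":[0,0,0],"hand":-1},{"offset":[0.03,0,0.03],"dr":[0,0,0],"hand":-1},{"offset":[0,0,0],"dr":[0,0,0],"hand":-1}]'

```text
time_s: 27.55
eef_pos: [477.3, 110.8, 125.8]
ee_rot: [-0.002, 0.923, -0.006, -0.384]
force: [-0.7, 0.3, -1.4]
grip_width: 0.136
grip_force: 58.7
```

Emit:
arm_command --increments '[{"offset":[0.03,0,0.03],"dr":[0,0,0],"hand":-1},{"offset":[0.03,0,0.03],"dr":[0,0,0],"hand":-1},{"offset":[0.03,0,0.03],"dr":[0,0,0],"hand":-1},{"offset":[0,0,0],"dr":[0,0,0],"hand":-1}]'

```text
time_s: 27.95
eef_pos: [477.2, 110.8, 110.6]
ee_rot: [-0.002, 0.923, -0.006, -0.384]
force: [-0.5, -0.2, -0.6]
grip_width: 0.141
grip_force: 58.7
```

```bash
python3 lean2.py 505 109.8 70 | tail -5
```

```text
scene slope -0.3583149801596595 off 0.31538188054333344 t0 -1.5 foot exp 2.2974199970671116
lean deg [ 0.4  -0.07]
axis at fz [503.23 109.2   70.  ] at 65 [503.2 109.2  65. ]
crop org 235 99 scale 3.9
crop org 307 169 scale 5.571428571428571
```

Emit:
arm_command --increments '[{"offset":[0.045,0,0.035],"dr":[0,0,0],"hand":-1},{"offset":[0.04,0,0.04],"dr":[0,0,0],"hand":-1},{"offset":[0.04,0,0.04],"dr":[0,0,0],"hand":-1},{"offset":[0.03,0,0.03],"dr":[0,0,0],"hand":-1},{"offset":[0,0,0],"dr":[0,0,0],"hand":-1}]'

```text
time_s: 28.6
eef_pos: [478.0, 110.8, 85.0]
ee_rot: [-0.002, 0.923, -0.006, -0.384]
force: [-0.1, 0.5, -0.7]
grip_width: 0.14
grip_force: 58.6
```

Emit:
arm_command --increments '[{"offset":[0.02,0,0.02],"dr":[0,0,0],"hand":-1},{"offset":[0,0,0],"dr":[0,0,0],"hand":-1}]'

```text
time_s: 28.8
eef_pos: [478.3, 110.8, 82.2]
ee_rot: [-0.002, 0.924, -0.006, -0.383]
force: [0.2, -0.8, -0.9]
grip_width: 0.14
grip_force: 58.6
```

Emit:
arm_command --increments '[{"offset":[0.014,0,0.014],"dr":[0,0,0],"hand":-1},{"offset":[0,0,0],"dr":[0,0,0],"hand":-1}]'

```text
time_s: 29.0
eef_pos: [478.3, 110.8, 79.9]
ee_rot: [-0.002, 0.924, -0.006, -0.383]
force: [-0.5, 0.6, 0.1]
grip_width: 0.141
grip_force: 58.7
```

Emit:
arm_command --increments '[{"offset":[0.014,0,0.014],"dr":[0,0,0],"hand":-1},{"offset":[0,0,0],"dr":[0,0,0],"hand":-1}]'

```text
time_s: 29.2
eef_pos: [478.3, 110.8, 77.4]
ee_rot: [-0.002, 0.924, -0.006, -0.383]
force: [0.5, 0.5, -0.2]
grip_width: 0.138
grip_force: 58.6
```

Emit:
arm_command --increments '[{"offset":[0.012,0,0.012],"dr":[0,0,0],"hand":-1},{"offset":[0,0,0],"dr":[0,0,0],"hand":-1}]'

```text
time_s: 29.4
eef_pos: [478.4, 110.8, 77.1]
ee_rot: [-0.002, 0.924, -0.006, -0.383]
force: [-0.6, 0.1, 9.2]
grip_width: 0.139
grip_force: 59.7
```

On the floor at the expected height (9 N). Release and retreat.

Emit:
arm_command --increments '[{"offset":[-0.005,0,-0.005],"dr":[0,0,0],"hand":-1},{"offset":[0,0,0],"dr":[0,0,0],"hand":-0.6},{"offset":[0,0,0],"dr":[0,0,0],"hand":-0.2},{"offset":[0,0,0],"dr":[0,0,0],"hand":-0.2},{"offset":[0,0,-0.1],"dr":[0,0,0],"hand":-0.2},{"offset":[0,0,-0.25],"dr":[0,0,0],"hand":-0.2},{"offset":[0,0,-0.3],"dr":[0,0,0],"hand":-0.2},{"offset":[0,0,-0.3],"dr":[0,0,0],"hand":-0.2}]'

```text
time_s: 30.2
eef_pos: [559.6, 109.9, 158.1]
ee_rot: [-0.002, 0.924, -0.006, -0.383]
force: [-0.1, 0.2, 0.4]
grip_width: 0.4
grip_force: 0.0
```

Emit:
arm_command --increments '[{"offset":[-0.117,0.31,0.047],"dr":[0,0.09,0],"hand":-0.2},{"offset":[-0.117,0.31,0.038],"dr":[0,0.09,0],"hand":-0.2},{"offset":[-0.117,0.31,0.029],"dr":[0,0.09,0],"hand":-0.2},{"offset":[-0.117,0.31,0.02],"dr":[0,0.09,0],"hand":-0.2},{"offset":[-0.117,0.31,0.01],"dr":[0,0.09,0],"hand":-0.2},{"offset":[0,0,-0.2],"dr":[0,0,0],"hand":-0.2},{"offset":[0,0,-0.2],"dr":[0,0,0],"hand":-0.2},{"offset":[0,0,0],"dr":[0,0,0],"hand":-0.2}]'

```text
time_s: 31.0
eef_pos: [511.3, -76.0, 231.8]
ee_rot: [-0.0, 0.977, -0.007, -0.212]
force: [0.5, 0.5, -0.7]
grip_width: 0.4
grip_force: 0.0
```

```bash
for a in "505.5 265.6" "505 109.8"; do python3 lean.py $a 70; done; python3 - <<'E'
from look import *
h=cv2.cvtColor(I["scene"],cv2.COLOR_BGR2HSV);m=cv2.inRange(h,(3,100,40),(17,255,255))
for X in(np.array([505.6,265.8,0]),np.array([504.5,109.6,0])):
    q=proj(S,X+[0,0,121]);b=m[int(q[1])-25:int(q[1])+30,int(q[0])-12:int(q[0])+12];ys=np.where(b.sum(1)>=255*3)[0];print("handle top row",ys.min()+int(q[1])-25,"expected if home",q,"if shallow",proj(S,X+[0,0,148]))
a=cv2.imread("pics/scene0.png");d=cv2.absdiff(a,I["scene"]).max(2)
for n,(x0,y0,x1,y1) in dict(jar=(268,183,296,225),lens=(222,266,288,310),pencil=(190,232,256,278),dish=(290,170,336,200),marker=(425,232,456,285)).items():
    print(n,"changed px",int((d[y0:y1,x0:x1]>45).sum()),"of",(y1-y0)*(x1-x0))
E
```

```text
31.0 [511.28 -76.02 231.76] [-0.    0.98 -0.01 -0.21] w 0.399622313544308 f 0.0 [ 0.45  0.5  -0.7 ] [-0.31  0.56  1.12 -0.13  1.87  1.27]
scene slope deg 0.4745613427453253 offset px at foot 0.13659750713728447 n 24 w 7.275016916317302 t0 -1.5 foot at 2.427708300346442
top slope deg 1.870469481219786 offset px at foot 0.2874623282711367 n 8 w 4.997334910760275 t0 -1.5 foot at 0.8420781900156784
u [0.01 0.01 1.  ] lean deg x,y [0.54 0.63]
axis at foot z [506.1  266.13  70.  ] want 505.5 265.6
31.15 [509.66 -75.29 228.54] [-0.    0.98 -0.01 -0.22] w 0.4032192132969554 f 0.0 [-0.45 -0.96 -0.49] [-0.31  0.56  1.13 -0.13  1.87  1.27]
scene slope deg 0.399939084257755 offset px at foot 0.048711409036237 n 22 w 7.069286659395662 t0 -1.5 foot at 2.2974199970671116
top slope deg 0.13968943646593457 offset px at foot 0.04020529606507164 n 5 w 5.075881688082786 t0 -1.5 foot at 0.36612821015548774
u [-0.    0.01  1.  ] lean deg x,y [-0.03  0.36]
axis at foot z [505.07 109.96  70.  ] want 505.0 109.8
31.3 [509.65 -75.27 228.67] [-0.    0.98 -0.01 -0.22] w 0.4026184687933767 f 0.0 [0.68 0.43 0.26] [-0.31  0.56  1.13 -0.13  1.87  1.27]
handle top row 229 expected if home [418.3 229.2] if shallow [421.48 216.28]
handle top row 186 expected if home [344.51 186.  ] if shallow [346.01 173.51]
jar changed px 10 of 1176
lens changed px 0 of 2904
pencil changed px 0 of 3036
dish changed px 0 of 1380
marker changed px 0 of 1643
```

Both tools are upright and home (handle tops at rows 229 and 186, exactly as expected at full depth). The other things are undisturbed and the arm is clear, so I'll hand in.

```bash
python3 -c "
from rig import ctrl
print(ctrl.finish_job())"
```

```text
the job is handed in; nothing more can be done
None
```

The pick (well 3) and the spatula (well 0) now stand upright and fully home in the two free full-depth wells, let go with the arm clear; the marker and the other things looked unmoved in the last picture, and I handed the job in at about 31 s.

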